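# Load the glaze-sample carrier and lock it with its rods

### The job

Get the glaze test tiles ready to be carried to the kiln: draw both retaining rods right out of the carrier and lay them aside, then stand every test tile that is on the bench upright in a pocket of its own, foot down on the pocket floor. Last, thread a rod back into each row from the side it came out, through the near eyelet, the holes of the tiles standing in that row and the far eyelet, until its handle is up against the cheek, and let go. Do not knock over the vase or the jar.

Things in the scene. Friction and masses are not known exactly. Their poses are not given: they have to be found in the camera images.
- carrier: Plywood sample carrier, fixed to the bench, 147.5 mm (x) x 174.5 mm (y). Two rows of 3 open pockets, rows along y with their centre lines at x = -41 and +41 mm. Floor 6 mm thick, all pocket walls 24 mm high. At each y end a cheek board 14 mm thick, 78 mm high, with a round eyelet hole 11 mm in diameter on each row's line. Origin: centre of its underside; z up.
- pocket_a0 (a point): Centre of the floor of a pocket (-x row, nearer the robot; next to the +y cheek), 6 mm above the bench. Inside 53.5 mm (x) x 45.5 mm (y); next pocket 50.5 mm on.
- pocket_a1 (a point): Centre of the floor of a pocket (-x row, nearer the robot; middle), 6 mm above the bench. Inside 53.5 mm (x) x 45.5 mm (y); next pocket 50.5 mm on.
- pocket_a2 (a point): Centre of the floor of a pocket (-x row, nearer the robot; next to the -y cheek), 6 mm above the bench. Inside 53.5 mm (x) x 45.5 mm (y); next pocket 50.5 mm on.
- pocket_b0 (a point): Centre of the floor of a pocket (+x row, farther from the robot; next to the +y cheek), 6 mm above the bench. Inside 53.5 mm (x) x 45.5 mm (y); next pocket 50.5 mm on.
- pocket_b1 (a point): Centre of the floor of a pocket (+x row, farther from the robot; middle), 6 mm above the bench. Inside 53.5 mm (x) x 45.5 mm (y); next pocket 50.5 mm on.
- pocket_b2 (a point): Centre of the floor of a pocket (+x row, farther from the robot; next to the -y cheek), 6 mm above the bench. Inside 53.5 mm (x) x 45.5 mm (y); next pocket 50.5 mm on.
- eyelet_a (a point): Eyelet of the -x row, nearer the robot, at the outer face of the +y cheek, 54 mm above the bench, 87.25 mm from the carrier's middle: a rod enters here.
- eyelet_b (a point): Eyelet of the +x row, farther from the robot, at the outer face of the +y cheek, 54 mm above the bench, 87.25 mm from the carrier's middle: a rod enters here.
- exit_a (a point): Eyelet of the -x row, nearer the robot, at the outer face of the -y cheek, 54 mm above the bench: the rod's tip comes out here.
- exit_b (a point): Eyelet of the +x row, farther from the robot, at the outer face of the -y cheek, 54 mm above the bench: the rod's tip comes out here.
- rod1: Loose straight rod, 50 g: aluminium shank 8 mm diameter, 200 mm long, rounded tip; flat red handle 56 mm long, 20 mm wide, 8 mm thick, so it lies level and does not roll. Origin: on the axis at the shoulder where handle meets shank; x along the shank to the tip, y across the handle. At the start in the eyelets of the -x row, resting on their lower edge, handle flat, at +y.
- rod2: Loose straight rod, 50 g: aluminium shank 8 mm diameter, 200 mm long, rounded tip; flat red handle 56 mm long, 20 mm wide, 8 mm thick, so it lies level and does not roll. Origin: on the axis at the shoulder where handle meets shank; x along the shank to the tip, y across the handle. At the start in the eyelets of the +x row, resting on their lower edge, handle flat, at +y.
- rod1_tip (a point): Tip of the rod, 200 mm from the shoulder; with the handle up to the cheek it sticks out 25 mm beyond the far cheek. The bench in line with the rods on the handle side is clear, for drawing them out and laying them down.
- rod2_tip (a point): Tip of the rod, 200 mm from the shoulder; with the handle up to the cheek it sticks out 25 mm beyond the far cheek. The bench in line with the rods on the handle side is clear, for drawing them out and laying them down.
- tile1: Glaze test tile, fired clay, inverted T, blue plate, standing free; 85 g. Foot 50 x 42 x 8 mm (x, y, z); plate 50 mm wide (x), 8 mm thick (y), centred on the foot; total height 70 mm. Round hole, 15 mm diameter, through the plate along y at x = 0, z = 48 mm. Origin: centre of the foot's underside; z up. The same either way round. May be absent.
- tile2: Glaze test tile, fired clay, inverted T, green plate, standing free; 85 g. Foot 50 x 42 x 8 mm (x, y, z); plate 50 mm wide (x), 8 mm thick (y), centred on the foot; total height 70 mm. Round hole, 15 mm diameter, through the plate along y at x = 0, z = 48 mm. Origin: centre of the foot's underside; z up. The same either way round. May be absent.
- tile3: Glaze test tile, fired clay, inverted T, rust brown plate, standing free; 85 g. Foot 50 x 42 x 8 mm (x, y, z); plate 50 mm wide (x), 8 mm thick (y), centred on the foot; total height 70 mm. Round hole, 15 mm diameter, through the plate along y at x = 0, z = 48 mm. Origin: centre of the foot's underside; z up. The same either way round. May be absent.
- tile4: Glaze test tile, fired clay, inverted T, cream white plate, standing free; 85 g. Foot 50 x 42 x 8 mm (x, y, z); plate 50 mm wide (x), 8 mm thick (y), centred on the foot; total height 70 mm. Round hole, 15 mm diameter, through the plate along y at x = 0, z = 48 mm. Origin: centre of the foot's underside; z up. The same either way round. May be absent.
- tile5: Glaze test tile, fired clay, inverted T, ochre yellow plate, standing free; 85 g. Foot 50 x 42 x 8 mm (x, y, z); plate 50 mm wide (x), 8 mm thick (y), centred on the foot; total height 70 mm. Round hole, 15 mm diameter, through the plate along y at x = 0, z = 48 mm. Origin: centre of the foot's underside; z up. The same either way round. May be absent.
- tile6: Glaze test tile, fired clay, inverted T, black plate, standing free; 85 g. Foot 50 x 42 x 8 mm (x, y, z); plate 50 mm wide (x), 8 mm thick (y), centred on the foot; total height 70 mm. Round hole, 15 mm diameter, through the plate along y at x = 0, z = 48 mm. Origin: centre of the foot's underside; z up. The same either way round. May be absent.
- vase: Small unglazed bud vase, 74 mm tall, 62 mm across; not part of the job. Origin under its centre.
- jar: Lidded jar of beige glaze, 78 mm tall, 70 mm across; not part of the job. Origin under its centre.
Not all that is in view belongs to the job. What is shaped like the tile3 but purple is not meant.

How it is judged:
On the way, in this order (a step that is already met when the one before it is completed fails the run):
1. both rods have been drawn right out of the carrier ((y of rod1_tip in the frame of carrier above 0.089 m or z of rod1_tip in the frame of carrier above 0.085 m) and (y of rod2_tip in the frame of carrier above 0.089 m or z of rod2_tip in the frame of carrier above 0.085 m)), for 0.2 s.
2. every tile stands in a pocket of the carrier (z of tile1 in the frame of carrier between 0.003 and 0.0095 m and y of tile1 in the frame of carrier between -0.06 and 0.06 m and angle between each of tile1, tile2, tile3, tile4, tile5, tile6's own z axis and vertical below 0.12 rad and (x of tile1 in the frame of carrier between -0.047 and -0.035 m or x of tile1 in the frame of carrier between 0.035 and 0.047 m) and z of tile2 in the frame of carrier between 0.003 and 0.0095 m and y of tile2 in the frame of carrier between -0.06 and 0.06 m and (x of tile2 in the frame of carrier between -0.047 and -0.035 m or x of tile2 in the frame of carrier between 0.035 and 0.047 m) and z of tile3 in the frame of carrier between 0.003 and 0.0095 m and y of tile3 in the frame of carrier between -0.06 and 0.06 m and (x of tile3 in the frame of carrier between -0.047 and -0.035 m or x of tile3 in the frame of carrier between 0.035 and 0.047 m) and z of tile4 in the frame of carrier between 0.003 and 0.0095 m and y of tile4 in the frame of carrier between -0.06 and 0.06 m and (x of tile4 in the frame of carrier between -0.047 and -0.035 m or x of tile4 in the frame of carrier between 0.035 and 0.047 m) and z of tile5 in the frame of carrier between 0.003 and 0.0095 m and y of tile5 in the frame of carrier between -0.06 and 0.06 m and (x of tile5 in the frame of carrier between -0.047 and -0.035 m or x of tile5 in the frame of carrier between 0.035 and 0.047 m) and z of tile6 in the frame of carrier between 0.003 and 0.0095 m and y of tile6 in the frame of carrier between -0.06 and 0.06 m and (x of tile6 in the frame of carrier between -0.047 and -0.035 m or x of tile6 in the frame of carrier between 0.035 and 0.047 m)), for 0.2 s.
3. each row has a rod through both its eyelets and its tiles, handle up to the cheek ((((y of rod1 in the frame of carrier between 0.084 and 0.0953 m and x of rod1 in the frame of carrier between -0.046 and -0.036 m and z of rod1 in the frame of carrier between 0.048 and 0.06 m and y of rod1_tip in the frame of carrier between -0.117 and -0.1015 m and x of rod1_tip in the frame of carrier between -0.046 and -0.036 m and z of rod1_tip in the frame of carrier between 0.048 and 0.06 m) and (y of rod2 in the frame of carrier between 0.084 and 0.0953 m and x of rod2 in the frame of carrier between 0.036 and 0.046 m and z of rod2 in the frame of carrier between 0.048 and 0.06 m and y of rod2_tip in the frame of carrier between -0.117 and -0.1015 m and x of rod2_tip in the frame of carrier between 0.036 and 0.046 m and z of rod2_tip in the frame of carrier between 0.048 and 0.06 m)) or ((y of rod1 in the frame of carrier between 0.084 and 0.0953 m and x of rod1 in the frame of carrier between 0.036 and 0.046 m and z of rod1 in the frame of carrier between 0.048 and 0.06 m and y of rod1_tip in the frame of carrier between -0.117 and -0.1015 m and x of rod1_tip in the frame of carrier between 0.036 and 0.046 m and z of rod1_tip in the frame of carrier between 0.048 and 0.06 m) and (y of rod2 in the frame of carrier between 0.084 and 0.0953 m and x of rod2 in the frame of carrier between -0.046 and -0.036 m and z of rod2 in the frame of carrier between 0.048 and 0.06 m and y of rod2_tip in the frame of carrier between -0.117 and -0.1015 m and x of rod2_tip in the frame of carrier between -0.046 and -0.036 m and z of rod2_tip in the frame of carrier between 0.048 and 0.06 m)))), for 0.2 s.
At the end, for the whole second after the job is handed in: Every tile stands in a pocket: foot on the floor (3.5 mm), within 6 mm of its row's line, upright within 0.12 rad. A rod through both eyelets of each row (5 mm sideways, 6 mm in height), shoulder within 8 mm of the near cheek, tip over 14 mm beyond the far one. At rest; vase and jar upright (all of step 2 and (((y of rod1 in the frame of carrier between 0.084 and 0.0953 m and x of rod1 in the frame of carrier between -0.046 and -0.036 m and z of rod1 in the frame of carrier between 0.048 and 0.06 m and y of rod1_tip in the frame of carrier between -0.117 and -0.1015 m and x of rod1_tip in the frame of carrier between -0.046 and -0.036 m and z of rod1_tip in the frame of carrier between 0.048 and 0.06 m) and (y of rod2 in the frame of carrier between 0.084 and 0.0953 m and x of rod2 in the frame of carrier between 0.036 and 0.046 m and z of rod2 in the frame of carrier between 0.048 and 0.06 m and y of rod2_tip in the frame of carrier between -0.117 and -0.1015 m and x of rod2_tip in the frame of carrier between 0.036 and 0.046 m and z of rod2_tip in the frame of carrier between 0.048 and 0.06 m)) or ((y of rod1 in the frame of carrier between 0.084 and 0.0953 m and x of rod1 in the frame of carrier between 0.036 and 0.046 m and z of rod1 in the frame of carrier between 0.048 and 0.06 m and y of rod1_tip in the frame of carrier between -0.117 and -0.1015 m and x of rod1_tip in the frame of carrier between 0.036 and 0.046 m and z of rod1_tip in the frame of carrier between 0.048 and 0.06 m) and (y of rod2 in the frame of carrier between 0.084 and 0.0953 m and x of rod2 in the frame of carrier between -0.046 and -0.036 m and z of rod2 in the frame of carrier between 0.048 and 0.06 m and y of rod2_tip in the frame of carrier between -0.117 and -0.1015 m and x of rod2_tip in the frame of carrier between -0.046 and -0.036 m and z of rod2_tip in the frame of carrier between 0.048 and 0.06 m))) and linear speed of each of tile1, tile2, tile3, tile4, tile5, tile6, rod1, rod2 below 0.02 m/s and angle between each of vase, jar's own z axis and vertical below 0.3 rad); the robot touches nothing.
It fails at once if the vase or the jar is knocked over (angle between any of vase, jar's own z axis and vertical above 0.6 rad).
Of tile1, tile2, tile3, tile4, tile5, tile6 only 3 to 6 are there at a start; the rules pass over those that are not, and their reading is None.
At some moment in a run one of tile1, tile2, tile3, tile4, tile5, tile6 may be knocked a few centimetres aside while the robot is not near it.
It also fails if it takes over 210 s, if anything falls off the work surface, if the arm or the gripper's body presses on something with over 40 N, if the wrist force passes 120 N, or if a joint passes its speed limit or range.

### The arm

A 6-joint arm with a two-finger parallel gripper is mounted at the origin on the work surface. World frame = base frame: x ahead of the robot, y to its left, z up, the work surface at z = 0. Lengths are in m, angles in rad, forces in N, time in s.
With the tool pointing down it reaches from about 0.35 to 0.85 m from the base axis. Payload 8.1 kg.
Tool frame: the origin (TCP) lies between the finger pads; the fingertips stand 25 mm ahead of it and the grasp point (between the pads) lies 6 mm ahead of it; z points along the fingers, y is the line along which they close (so a half turn about z gives the same grasp; the last joint's range is limited). The gripper opens to 93 mm and grips with 3 to 60 N. Pads are 15 mm wide; open, the fingers measure 128 mm over their backs; the gripper's body (75 mm by 188 mm) begins 65 mm behind the grasp point.
Start: joints at [1.092, 0.13, 1.488, -0, 1.523, -0.085], TCP at [0.23, 0.554, 0.212] pointing down, gripper open.
Joint ranges: [-2.96, 2.96], [-0.89, 2.26], [0.02, 2.5], [-1.34, 4.48], [0, 2.73], [-2.66, 2.66]. Speed limits (rad/s): [2.39, 2.39, 2.79, 3.14, 3.14, 3.14].

### API

Orientations are given as a rotation vector (axis times angle).
In Python, from plant import robot gives the robot as it stands.
- The arm moves only by the tool arm_command, never from a script. Its argument "increments" is text: rows parted by semicolons, each of 5 numbers parted by spaces: the closure, from 0 (fully open) to 1 (shut), then the shift along the tool's x, y, z in mm, then the turn about the tool's z in rad. A call has 1 to 5 rows; each row is the pose to reach, as a shift and turn from the pose commanded when the call began, along the tool's axes at that moment; what a row does not reach only later rows make up. A row lasts 1/10 s, in which the tool goes at most 50 mm and 8.59 degrees, less where a joint would pass 70% of its speed; a pose out of reach is approached as far as the arm can. A call with a gripper value outside its range is refused whole. The fingers move at their own pace and stop on an object; "grip_force" is the grip in N (left out, the last holds). Time passes only in rows, so rows that repeat a pose let the fingers close. It gives the time, the measured TCP pose, the force, the opening and the grip force at its end, in the units of the state.
- robot.read_state(): the state, without advancing time (a new reading comes with each control period).
- robot.read_camera(name): name is "scene" or "top" or "wrist"; returns the picture (420x560x3 uint8, blue, green, red); there is no depth.
- robot.camera_model(name): a dict with "fx", "fy", "cx", "cy" (pixels), "eye" and "rotation" of the camera in the world. Camera axes: x right, y down, z forward; pixel columns grow to the right and rows downward; lengths in m; the calibration is good to about 2 mm. The wrist camera is an equidistant fisheye: a pixel r from the principal point sees the ray r / f radians off the axis. A picture is of the moment at which its call begins: read the wrist's pose just before it. camera_model takes no time and is no camera call; for the wrist camera it gives the pose at the moment of the call.
- robot.close_job(): hands the job in; it is judged then, once.
The state is a dict: "t": time; "q": joint angles; "dq": joint speeds; "joint_torque": joint torques, N m; "tool_pos": TCP position; "orientation": TCP orientation; "force": force on the tool from outside, world axes, zero at the start; "wrist_torque": the same for the moment, N m; "opening": finger opening in m; "gripper_force": force on a finger pad.
Only numpy, scipy, OpenCV 4.12 (cv2) and the standard library are available. Lean on these libraries where they do the work, as an engineer would, in place of code of your own. Each camera call takes 0.05 s, during which the arm holds its last target. There are 200 camera calls.

## Working session

There is one attempt and no reset: what is moved stays moved. The work goes in short steps, Python scripts to look and compute and a tool call to move; the robot and the scene stay as the last step left them, time stands still between calls to the robot, and variables do not carry over. Pictures are saved under pics/ and viewed, at most 14 in all, crops included, and the job is handed in when it is done.

Besides the shell and the picture viewer there is one more tool, called as name(argument=value, ...), one argument or row to a line, values as JSON. arm_command: Moves the arm, as the interface text tells. Its arguments: {"type":"object","properties":{"increments":{"type":"string"},"grip_force":{"type":"number"}},"required":["increments"]}

```bash
mkdir -p pics; ls
python3 - <<'E'
from plant import robot
import cv2,numpy as np
s=robot.read_state();print({k:np.round(v,4) for k,v in s.items()})
for n in("scene","top"):
    im=robot.read_camera(n);cv2.imwrite(f"pics/{n}0.png",im)
    m=robot.camera_model(n);print(n,{k:np.round(v,4).tolist() for k,v in m.items()})
m=robot.camera_model("wrist");print({k:np.round(v,4).tolist() for k,v in m.items()})
E
```

```text
pics
{'t': np.float64(0.0), 'q': array([ 1.0916,  0.1311,  1.4892,  0.    ,  1.523 , -0.0854]), 'dq': array([ 0.0016,  0.0006,  0.0008, -0.0013, -0.0006,  0.0001]), 'joint_torque': array([ 2.00000e-04, -5.59833e+01, -4.91752e+01,  7.69000e-02,
        3.53000e-02, -1.00000e-04]), 'tool_pos': array([0.2299, 0.5536, 0.2107]), 'orientation': array([-6.1450e-01, -3.0804e+00,  2.7000e-03]), 'force': array([-0.1912,  0.5216, -0.2994]), 'wrist_torque': array([ 0.0257, -0.0256,  0.0268]), 'gripper_force': np.float64(0.0), 'opening': np.float64(0.093)}
scene {'fx': 466.0631, 'fy': 466.0631, 'cx': 280.0675, 'cy': 209.9754, 'eye': [1.1127, 0.3044, 1.0299], 'rotation': [-1.2786, -2.421, 0.7694]}
top {'fx': 535.4783, 'fy': 535.4783, 'cx': 270.5868, 'cy': 214.5756, 'eye': [0.4823, -0.0412, 1.4565], 'rotation': [-2.1764, 2.2172, -0.0826]}
{'fx': 325.1923, 'fy': 325.1923, 'cx': 278.8573, 'cy': 206.7125, 'eye': [0.1542, 0.5852, 0.3847], 'rotation': [2.3959, 1.6015, 0.2387]}
```

View pics/top0.png

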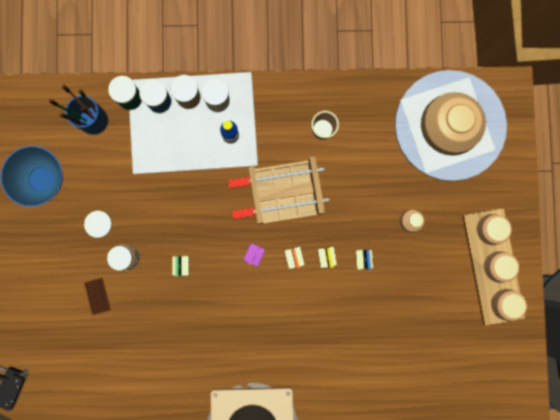

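View pics/scene0.png

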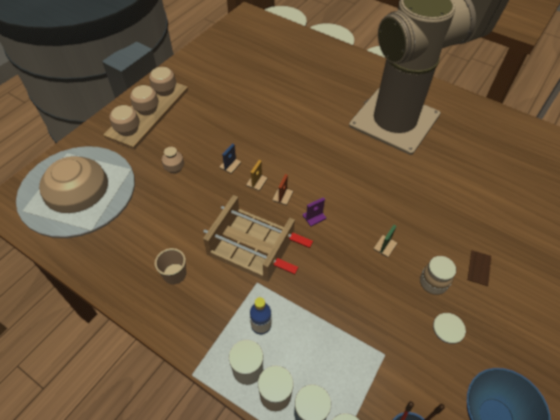

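```bash
cat > h.py <<'E'
from plant import robot
import cv2,numpy as np
from scipy.spatial.transform import Rotation as R
def rays(n,px,m=None):
    m=m or robot.camera_model(n); p=np.atleast_2d(px).astype(float)
    d=(p-[m["cx"],m["cy"]])/[m["fx"],m["fy"]]
    if n=="wrist":
        r=np.linalg.norm(d,axis=1,keepdims=True)+1e-9
        d=np.hstack([d/r*np.sin(r),np.cos(r)])
    else: d=np.hstack([d,np.ones((len(d),1))])
    M=np.array(m["rotation"]); M=M if M.ndim==2 else R.from_rotvec(M).as_matrix()
    d=d@M.T
    return np.array(m["eye"]),d/np.linalg.norm(d,axis=1,keepdims=True)
def onplane(n,px,z,m=None):
    e,d=rays(n,px,m); return e+d*((z-e[2])/d[:,2])[:,None]
def tri(obs):   # list of (eye,dir): least-squares nearest point, and residual
    A=0;b=0
    for e,d in obs:
        P=np.eye(3)-np.outer(d,d);A=A+P;b=b+P@e
    x=np.linalg.solve(A,b)
    return x,max(np.linalg.norm((np.eye(3)-np.outer(d,d))@(x-e)) for e,d in obs)
HSV={"red":((0,200,150),(6,255,255)),"blue":((100,90,40),(125,255,255)),"green":((45,80,40),(85,255,255)),
 "rust":((3,130,120),(12,255,255)),"yellow":((22,150,120),(32,255,255)),"purple":((135,80,60),(160,255,255))}
def blobs(im,c,amin=8):
    m=cv2.inRange(cv2.cvtColor(im,cv2.COLOR_BGR2HSV),*map(np.array,HSV[c]))
    n,l,st,ce=cv2.connectedComponentsWithStats(m)
    o=[]
    for i in range(1,n):
        if st[i,4]>=amin:
            cs,_=cv2.findContours((l==i).astype(np.uint8),cv2.RETR_EXTERNAL,cv2.CHAIN_APPROX_NONE)
            o.append((st[i,4],ce[i],cs[0][:,0]))
    return sorted(o,key=lambda t:-t[0])
def yaw():  # world angle of tool y (closing line)
    s=robot.read_state();M=R.from_rotvec(s["orientation"]).as_matrix();return np.arctan2(M[1,1],M[0,1])
def inc(target,closeang=None):
    s=robot.read_state();M=R.from_rotvec(s["orientation"]).as_matrix()
    v=M.T@(np.array(target)-s["tool_pos"])*1000
    w=0
    if closeang is not None:
        w=-(closeang-yaw()); w=(w+np.pi/2)%np.pi-np.pi/2   # tool z is down
    return np.round(v,1),round(w,3)
E
python3 - <<'E'
from h import *
T=cv2.imread("pics/top0.png");S=cv2.imread("pics/scene0.png")
for c in HSV:
    for n,im in(("top",T),("scene",S)):
        print(c,n,[(int(a),np.round(p,1).tolist(),np.round(onplane(n,p,.05)[0,:2],3).tolist()) for a,p,_ in blobs(im,c)[:4]])
M=R.from_rotvec(robot.read_state()["orientation"]).as_matrix();print(M.round(3))
for p in [(413,220),(325,123),(287,190)]: print(onplane("top",p,.05))
# median HSV of tile plates
E
```

```text
red top [(57, [240.1, 215.0], [0.569, 0.019]), (28, [232.7, 184.7], [0.649, 0.037]), (9, [243.2, 184.4], [0.649, 0.009])]
red scene [(117, [301.1, 239.7], [0.57, 0.014]), (90, [285.7, 265.4], [0.652, 0.022])]
blue top [(2815, [31.0, 175.9], [0.682, 0.566]), (345, [87.8, 117.0], [0.836, 0.418]), (148, [229.2, 132.1], [0.79, 0.044]), (76, [367.0, 259.4], [0.446, -0.312])]
blue scene [(1626, [499.9, 404.2], [0.671, 0.551]), (228, [260.0, 314.5], [0.787, 0.044]), (105, [531.4, 390.1], [0.608, 0.595]), (59, [469.6, 408.0], [0.712, 0.503])]
green top [(89, [177.9, 266.0], [0.438, 0.183]), (8, [66.0, 109.1], [0.858, 0.475])]
green scene [(55, [389.9, 233.1], [0.428, 0.187])]
rust top [(220, [238.5, 182.1], [0.656, 0.022]), (211, [242.8, 212.9], [0.574, 0.011]), (39, [294.9, 258.3], [0.453, -0.123])]
rust scene [(59, [289.4, 264.1], [0.644, 0.028]), (47, [282.6, 179.9], [0.438, -0.13]), (42, [303.5, 238.1], [0.563, 0.016])]
yellow top [(75, [328.9, 257.3], [0.454, -0.212]), (56, [227.4, 125.2], [0.808, 0.049])]
yellow scene [(62, [259.4, 302.6], [0.765, 0.026])]
purple top [(290, [253.6, 254.5], [0.465, -0.015])]
purple scene [(121, [315.9, 218.9], [0.496, 0.011]), (54, [315.9, 202.2], [0.451, -0.016]), (21, [315.5, 207.9], [0.467, -0.008]), (16, [304.8, 215.1], [0.502, -0.018])]
[[-0.923  0.384 -0.001]
 [ 0.384  0.923 -0.002]
 [ 0.    -0.002 -1.   ]]
[[ 0.54734238 -0.43709189  0.05      ]]
[[ 0.81020746 -0.21103988  0.05      ]]
[[ 0.63272257 -0.10605344  0.05      ]]
```

arm_command(
  increments="0 -45 -27 0 0;0 -90 -54 0 0;0 -130 -80 0 0;0 -160 -95 0 0;0 -178 -107 0 0",
)

```text
t: 0.6
tool_pos: [0.355, 0.3846, 0.2114]
orientation: [0.618, 3.08, -0.001]
force: [0.1, -0.4, -0.6]
opening: 0.0932
gripper_force: 0.0
```

arm_command(
  increments="0 -45 -27 0 0;0 -90 -54 0 0;0 -130 -80 0 0;0 -160 -95 0 0;0 -178 -107 0 0",
)

```text
t: 1.1
tool_pos: [0.4781, 0.2173, 0.2113]
orientation: [-0.618, -3.08, 0.001]
force: [-0.2, 0.6, -0.3]
opening: 0.0934
gripper_force: 0.0
```

arm_command(
  increments="0 -45 -27 0 0;0 -90 -54 0 0;0 -130 -80 0 0;0 -160 -95 0 0;0 -178 -107 0 0",
)

```text
t: 1.6
tool_pos: [0.6012, 0.05, 0.211]
orientation: [-0.618, -3.08, 0.001]
force: [-0.9, -0.1, 0.5]
opening: 0.093
gripper_force: 0.0
```

arm_command(
  increments="0 0 0 0 0.12;0 0 0 0 0.24;0 0 0 0 0.36;0 0 0 0 0.48;0 0 0 0 0.52",
)

```text
t: 2.1
tool_pos: [0.5998, 0.0527, 0.2111]
orientation: [-1.392, -2.815, 0.001]
force: [0.8, -0.0, -0.6]
opening: 0.093
gripper_force: 0.0
```

arm_command(
  increments="0 0 0 0 0.12;0 0 0 0 0.24;0 0 0 0 0.36;0 0 0 0 0.48;0 0 0 0 0.52",
)

```text
t: 2.6
tool_pos: [0.5998, 0.0527, 0.2111]
orientation: [-2.069, -2.363, 0.001]
force: [-0.8, -0.2, -0.7]
opening: 0.0931
gripper_force: 0.0
```

Run:
```python
from h import *
s=robot.read_state();print(s["t"],s["tool_pos"],yaw(),s["q"].round(2))
m=robot.camera_model("wrist");im=robot.read_camera("wrist");cv2.imwrite("pics/w1.png",im)
print(m["eye"],R.from_rotvec(m["rotation"]).as_matrix().round(3) if np.array(m["rotation"]).ndim==1 else m["rotation"])
for c in ("red","rust"): print(c,[(int(a),p.round(1).tolist(),onplane("wrist",p,.0525,m)[0].round(4).tolist()) for a,p,_ in blobs(im,c)[:4]])
```

```text
2.6 [0.59980413 0.05274818 0.21108426] 0.1323913048486382 [ 0.    0.14  1.48  0.    1.52 -0.13]
[0.5894141  0.13424493 0.38496907] [[ 0.991  0.128  0.038]
 [ 0.133 -0.947 -0.293]
 [-0.001  0.295 -0.955]]
red [(903, [250.4, 221.6], [0.5742, 0.0114, 0.0525]), (861, [326.1, 222.6], [0.6563, 0.0212, 0.0525])]
rust [(72, [240.3, 214.7], [0.5624, 0.0178, 0.0525]), (68, [335.8, 215.0], [0.6654, 0.0312, 0.0525]), (66, [259.7, 214.5], [0.5833, 0.0208, 0.0525]), (11, [317.0, 221.0], [0.646, 0.0217, 0.0525])]
```

View pics/w1.png

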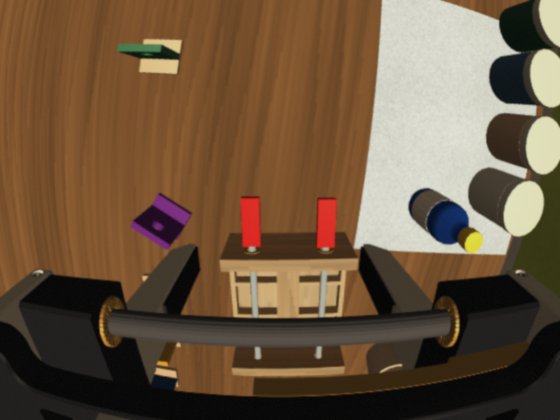

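arm_command(
  increments="0 -40 0 0 0;0 -70 0 0 0;0 -70 0 0 0;0 -70 0 0 0",
)

```text
t: 3.05
tool_pos: [0.6095, -0.017, 0.2112]
orientation: [-2.064, -2.367, 0.0]
force: [-0.9, 0.2, 0.2]
opening: 0.0932
gripper_force: 0.0
```

Run:
```python
from h import *
import json
m2=robot.camera_model("wrist");im2=robot.read_camera("wrist");cv2.imwrite("pics/w2.png",im2)
m1=dict(m2);m1["eye"]=[0.5894141,0.13424493,0.38496907]
im1=cv2.imread("pics/w1.png")
# handle outline by contour incl. all reddish
def handles(im):
    h=cv2.cvtColor(im,cv2.COLOR_BGR2HSV)
    k=cv2.inRange(h,(0,180,80),(8,255,255))|cv2.inRange(h,(172,180,80),(180,255,255))
    n,l,st,ce=cv2.connectedComponentsWithStats(k)
    I=sorted(np.argsort(-st[1:,4])[:2]+1,key=lambda i:ce[i,0])
    return [np.argwhere(l==i)[:,::-1] for i in I]
H1,H2=handles(im1),handles(im2)
print(robot.read_state()["tool_pos"],yaw(),[len(a) for a in H1+H2])
for a,b in zip(H1,H2):
    r1=rays("wrist",a.mean(0),m1);r2=rays("wrist",b.mean(0),m2)
    x,res=tri([(r1[0],r1[1][0]),(r2[0],r2[1][0])]);print("centroid",x.round(4),res.round(4))
    for p,m in((a,m1),(b,m2)):
        w=onplane("wrist",p,.0565,m)[:,:2]
        (c,sz,an)=cv2.minAreaRect((w*1000).astype(np.float32));u=np.linalg.svd(w-w.mean(0),full_matrices=False)[2][0]
        print(np.round(c,1),np.round(sz,1),"ang",np.round(np.arctan2(-u[0]*np.sign(u[1]),abs(u[1])),3), "ymean",w.mean(0).round(4))
```

```text
[ 0.60946281 -0.01627961  0.21134863] 0.13707587157636897 [999, 984, 1119, 1105]
centroid [0.5744 0.0121 0.0548] 0.0003
[575.2  11.7] [22.2 57.6] ang 0.152 ymean [0.5748 0.0125]
[574.4  11.4] [21.1 57.3] ang 0.139 ymean [0.5742 0.0122]
centroid [0.6567 0.021  0.0507] 0.0003
[656.1  21.6] [21.7 58.4] ang 0.159 ymean [0.6559 0.0227]
[655.6  21.2] [21.5 56.6] ang 0.147 ymean [0.6555 0.0216]
```

arm_command(
  increments="0.5 34 -31 0 0;0.5 34 -31 40 0;0.5 34 -31 80 0;0.5 34 -31 80 0;0.5 34 -31 80 0",
)

```text
t: 3.6
tool_pos: [0.5736, 0.0138, 0.1317]
orientation: [-2.062, -2.368, 0.002]
force: [0.0, 0.1, 0.1]
opening: 0.0577
gripper_force: 0.0
```

Run:
```python
from h import *
s=robot.read_state();print(s["tool_pos"],s["opening"],yaw(),inc([.5745,.013,.0745],.142))
```

```text
[0.57364537 0.01377739 0.13170012] 0.05771237249733695 0.13828932475594524 (array([-0.9,  0.9, 57.2]), np.float64(-0.004))
```

arm_command(
  increments="0.5 -1 1 20 0;0.5 -1 1 45 0;0.5 -1 1 57 0;0.5 -1 1 57 0;0.5 -1 1 57 0",
  grip_force=30,
)

```text
t: 4.1
tool_pos: [0.5765, 0.012, 0.0765]
orientation: [2.063, 2.367, 0.002]
force: [-0.7, 0.9, 1.4]
opening: 0.0465
gripper_force: 0.0
```

arm_command(
  increments="1 0 0 0 0;1 0 0 0 0;1 0 0 0 0;1 0 0 0 0;1 0 0 0 0",
  grip_force=30,
)

```text
t: 4.6
tool_pos: [0.5755, 0.012, 0.0749]
orientation: [2.064, 2.368, 0.0]
force: [-0.8, 0.4, 0.9]
opening: 0.011
gripper_force: 0.0
```

arm_command(
  increments="1 0 0 0 0;1 0 0 0 0;1 0 0 0 0",
  grip_force=50,
)

```text
t: 4.9
tool_pos: [0.5755, 0.012, 0.0747]
orientation: [-2.064, -2.368, 0.0]
force: [-0.3, -0.3, -0.7]
opening: 0.0006
gripper_force: 0.0
```

Run:
```python
from h import *
for i in range(2):
    s=robot.read_state();print(s["tool_pos"],s["opening"],yaw(),s["force"],s["wrist_torque"],s["gripper_force"])
    im=robot.read_camera("wrist")
cv2.imwrite("pics/w3.png",im)
```

```text
[0.57545002 0.01199902 0.0746826 ] 0.0006126707361566358 0.13703012851083804 [-0.32691804 -0.34473011 -0.66717223] [-0.05566183  0.05948274  0.00349393] 0.0
[0.57545868 0.01199231 0.0746862 ] -0.00018084106795595743 0.1369675750150349 [ 0.02530641 -0.33251556  0.21228154] [-0.09165953  0.04736067 -0.00215403] 0.0
```

View pics/w3.png

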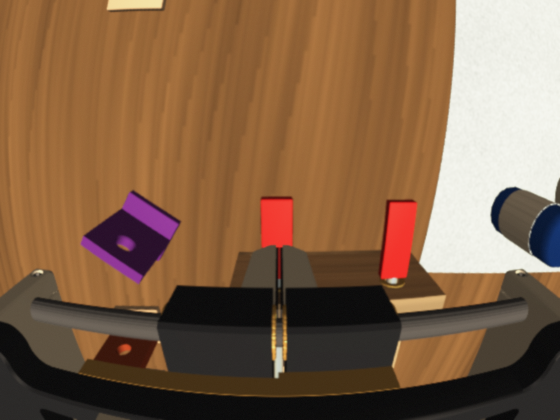

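arm_command(
  increments="0.55 0 0 0 0;0.55 0 0 0 0;0.55 0 0 0 0;0.55 0 0 0 0;0.55 0 0 0 0",
  grip_force=30,
)

```text
t: 5.5
tool_pos: [0.5755, 0.012, 0.0747]
orientation: [-2.064, -2.368, 0.0]
force: [-0.5, 0.4, 0.2]
opening: 0.0362
gripper_force: 0.0
```

arm_command(
  increments="0.55 0 -1 6 0;0.55 0 -1 6 0;1 0 -1 6 0;1 0 -1 6 0;1 0 -1 6 0",
  grip_force=30,
)

```text
t: 6.0
tool_pos: [0.5746, 0.0119, 0.0688]
orientation: [2.064, 2.368, 0.0]
force: [-0.2, 0.7, -0.3]
opening: 0.0229
gripper_force: 0.0
```

arm_command(
  increments="1 0 0 0 0;1 0 0 0 0;1 0 0 0 0;1 0 0 0 0;1 0 0 0 0",
  grip_force=50,
)

```text
t: 6.5
tool_pos: [0.5745, 0.0119, 0.0688]
orientation: [2.064, 2.368, 0.0]
force: [0.1, 0.2, 0.1]
opening: 0.0004
gripper_force: 0.0
```

Run:
```python
from h import *
im=robot.read_camera("scene");w=robot.read_camera("wrist")
a=cv2.resize(im[170:290,180:340],(640,480),interpolation=cv2.INTER_CUBIC)
cv2.imwrite("pics/s4.png",a)
```

```text
(no output)
```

View pics/s4.png

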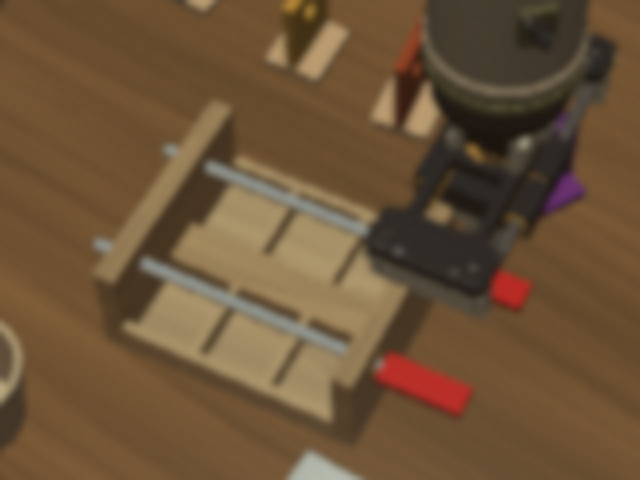

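Run:
```python
from h import *
w=robot.read_camera("wrist");o=cv2.imread("pics/w3.png")
a=np.hstack([cv2.resize(x[180:310,210:350],(392,364),interpolation=cv2.INTER_CUBIC) for x in (o,w)])
cv2.imwrite("pics/w5.png",a);print(robot.read_state()["opening"])
```

```text
0.0004892691338280887
```

View pics/w5.png

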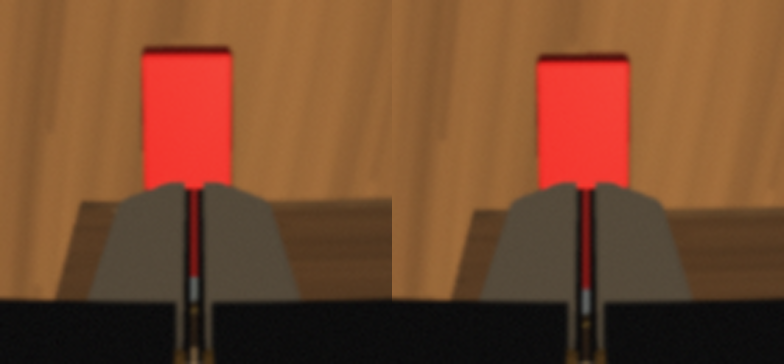

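arm_command(
  increments="0.55 0 0 0 0;0.55 0 0 0 0;0.55 0 0 0 0;0.55 0 0 0 0;0.55 0 0 0 0",
  grip_force=30,
)

```text
t: 7.15
tool_pos: [0.5745, 0.0119, 0.0687]
orientation: [-2.064, -2.368, 0.0]
force: [0.3, -0.8, -0.1]
opening: 0.036
gripper_force: 0.0
```

arm_command(
  increments="0.55 0 0 10 0;0.55 0 0 10 0;1 0 0 10 0;1 0 0 10 0;1 0 0 10 0",
  grip_force=30,
)

```text
t: 7.65
tool_pos: [0.5747, 0.0119, 0.0589]
orientation: [2.064, 2.368, 0.0]
force: [-0.0, 1.0, -0.4]
opening: 0.0229
gripper_force: 0.0
```

arm_command(
  increments="1 0 0 0 0;1 0 0 0 0;1 0 0 0 0;1 0 0 0 0;1 0 0 0 0",
  grip_force=50,
)

```text
t: 8.15
tool_pos: [0.5745, 0.0119, 0.0588]
orientation: [2.064, 2.368, 0.0]
force: [-0.0, -0.3, -0.1]
opening: 0.0006
gripper_force: 0.0
```

Run:
```python
from h import *
print(robot.read_state())
w=robot.read_camera("wrist");o=robot.read_camera("scene")
a=np.hstack([cv2.resize(w[180:310,210:350],(392,364),interpolation=cv2.INTER_CUBIC),cv2.resize(o[200:290,240:340],(404,364),interpolation=cv2.INTER_CUBIC)])
cv2.imwrite("pics/w6.png",a)
```

```text
{'t': 8.15, 'q': array([-6.85417224e-02,  1.87411825e-01,  1.71337625e+00,  1.29944094e-05,
        1.24075624e+00, -2.05555780e-01]), 'dq': array([ 0.00021139, -0.00060973,  0.00032549, -0.00024408,  0.00061539,
        0.00130019]), 'joint_torque': array([-5.53688933e-04, -5.47651434e+01, -4.50646520e+01,  6.94862707e-02,
        3.13216599e-02, -2.06334107e-05]), 'tool_pos': array([0.57453176, 0.01188406, 0.0587825 ]), 'orientation': array([2.06414986e+00, 2.36826821e+00, 6.12404028e-05]), 'force': array([-0.01712292, -0.26095284, -0.12418448]), 'wrist_torque': array([-0.10816261,  0.05071396,  0.01673783]), 'gripper_force': 0.0, 'opening': 0.0005560778961634757}
```

View pics/w6.png

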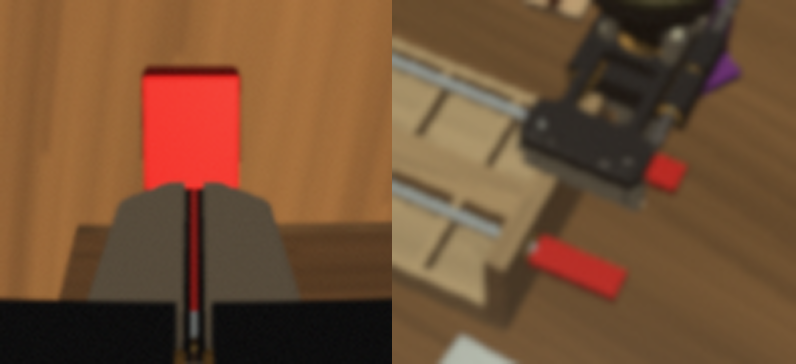

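arm_command(
  increments="0.55 0 0 0 0;0.55 0 0 0 0;0.55 0 0 0 0;0.55 0 0 0 0;0.55 0 0 0 0",
  grip_force=30,
)

```text
t: 8.75
tool_pos: [0.5745, 0.0119, 0.0587]
orientation: [-2.064, -2.368, 0.0]
force: [0.5, 0.6, -0.2]
opening: 0.0361
gripper_force: 0.0
```

arm_command(
  increments="0.55 0 0 3 0;0.55 0 0 6 0;0.55 0 0 9 0;0.55 0 0 12 0;0.55 0 0 15 0",
  grip_force=30,
)

```text
t: 9.25
tool_pos: [0.5744, 0.0119, 0.0433]
orientation: [-2.064, -2.368, 0.0]
force: [-0.0, -0.7, 0.0]
opening: 0.0419
gripper_force: 0.0
```

arm_command(
  increments="1 0 0 0 0;1 0 0 0 0;1 0 0 0 0;1 0 0 0 0;1 0 0 0 0",
  grip_force=40,
)

```text
t: 9.75
tool_pos: [0.5746, 0.0119, 0.0439]
orientation: [2.064, 2.368, 0.0]
force: [0.4, -0.4, -0.6]
opening: 0.0193
gripper_force: 40.0
```

arm_command(
  increments="1 0 0 -1.5 0;1 15 0 -1.5 0;1 30 0 -1.5 0;1 45 0 -1.5 0;1 60 0 -1.5 0",
  grip_force=50,
)

```text
t: 10.25
tool_pos: [0.5659, 0.0732, 0.0452]
orientation: [-2.063, -2.369, 0.0]
force: [0.1, -0.5, -0.3]
opening: 0.0194
gripper_force: 50.0
```

Run:
```python
from h import *
s=robot.read_state();print(s["tool_pos"],s["opening"],yaw(),s["force"],s["wrist_torque"])
w=robot.read_camera("wrist");cv2.imwrite("pics/w7.png",w)
```

```text
[0.56587064 0.07317926 0.04515906] 0.01935436852805619 0.13778907786036196 [ 0.0859409  -0.50410672 -0.34442279] [0.02278451 0.08784782 0.00850527]
```

View pics/w7.png

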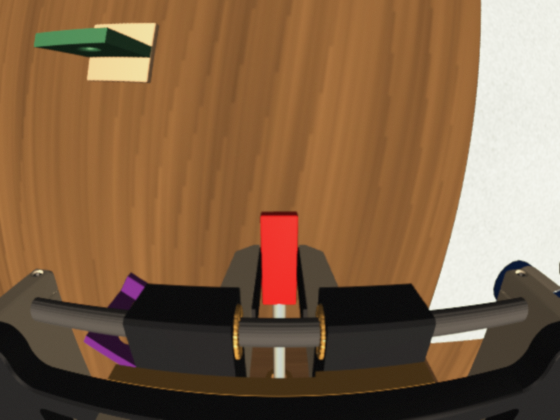

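arm_command(
  increments="1 40 -0.5 0 0;1 80 -0.5 0 0;1 120 -1 0 0;1 160 -1 0 0;1 165 -1 0 0",
)

```text
t: 10.8
tool_pos: [0.5416, 0.2393, 0.0454]
orientation: [-2.059, -2.372, -0.002]
force: [0.4, -0.4, -0.7]
opening: 0.0191
gripper_force: 50.0
```

arm_command(
  increments="1 0 0 15 0;1 0 0 30 0;1 0 0 40 0;1 0 0 44 0;1 0 0 47 0",
)

```text
t: 11.3
tool_pos: [0.5424, 0.2335, -0.0029]
orientation: [-2.065, -2.366, 0.002]
force: [-0.1, -0.3, -0.5]
opening: 0.0192
gripper_force: 50.0
```

arm_command(
  increments="1 0 0 0.5 0;1 0 0 1 0;1 0 0 1 0",
)

```text
t: 11.6
tool_pos: [0.5433, 0.2347, -0.0021]
orientation: [2.064, 2.368, 0.001]
force: [-0.7, 0.1, -0.5]
opening: 0.019
gripper_force: 50.0
```

arm_command(
  increments="1 0 0 1 0;1 0 0 2 0;1 0 0 2 0",
)

```text
t: 11.9
tool_pos: [0.543, 0.2348, -0.0046]
orientation: [2.064, 2.368, 0.001]
force: [0.7, 0.7, 0.6]
opening: 0.0189
gripper_force: 50.0
```

arm_command(
  increments="1 0 0 1 0;1 0 0 1.5 0;1 0 0 1.5 0",
)

```text
t: 12.2
tool_pos: [0.5431, 0.2348, -0.0046]
orientation: [2.064, 2.368, 0.0]
force: [-6.6, -2.4, 14.1]
opening: 0.0187
gripper_force: 50.0
```

arm_command(
  increments="1 0 0 -1.5 0;1 0 0 -1.5 0;0.55 0 0 -1.5 0;0.55 0 0 -1.5 0;0.55 0 0 -1.5 0",
)

```text
t: 12.7
tool_pos: [0.5426, 0.2346, -0.0051]
orientation: [-2.064, -2.368, 0.001]
force: [-0.5, -1.4, 1.0]
opening: 0.0384
gripper_force: 0.0
```

arm_command(
  increments="0.55 0 0 -1 0;0.55 0 0 -20 0;0.55 0 0 -60 0;0.55 0 0 -110 0;0.55 0 0 -110 0",
)

```text
t: 13.2
tool_pos: [0.5478, 0.2363, 0.1139]
orientation: [2.06, 2.363, 0.018]
force: [0.5, 1.2, -0.5]
opening: 0.0417
gripper_force: 0.0
```

Run:
```python
from h import *
s=robot.read_state();print(s["tool_pos"],s["opening"],yaw(),s["force"])
m=robot.camera_model("wrist");w=robot.read_camera("wrist");cv2.imwrite("pics/w8.png",w)
k=cv2.inRange(cv2.cvtColor(w,cv2.COLOR_BGR2HSV),(0,180,80),(8,255,255))
n,l,st,ce=cv2.connectedComponentsWithStats(k)
for i in range(1,n):
    if st[i,4]>100:
        p=onplane("wrist",np.argwhere(l==i)[:,::-1],.008,m)[:,:2];u=np.linalg.svd(p-p.mean(0),full_matrices=False)[2][0]
        print(ce[i],p.mean(0),np.arctan2(-u[0]*np.sign(u[1]),abs(u[1])))
print(inc([.656,.0215,.12],.142))
```

```text
[0.54784613 0.2363335  0.11392511] 0.04167689977752328 0.13698173273992315 [ 0.4997465   1.16879031 -0.45302061]
[271.72855134 201.69831224] [0.54304109 0.23604753] 0.1426097653626973
(array([-227.3,   79.5,   -9.2]), np.float64(-0.005))
```

View pics/w8.png

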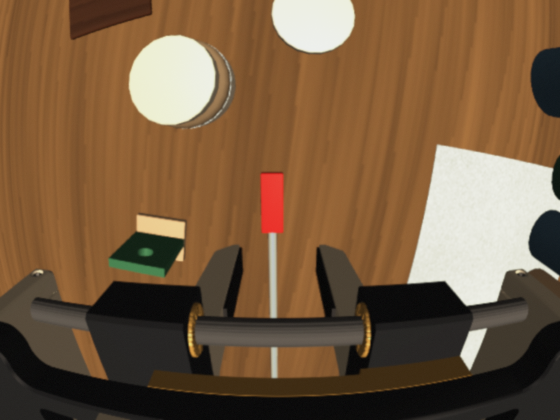

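arm_command(
  increments="0.55 -45 16 0 0;0.55 -90 32 0 0;0.55 -135 48 0 0;0.55 -180 64 0 0;0.55 -225 79 0 0",
)

```text
t: 13.75
tool_pos: [0.6516, 0.0208, 0.1037]
orientation: [-2.063, -2.367, 0.002]
force: [-0.5, 0.1, -0.0]
opening: 0.042
gripper_force: 0.0
```

arm_command(
  increments="0.55 0 0 0 0;0.55 0 0 0 0",
)

```text
t: 13.95
tool_pos: [0.6512, 0.0213, 0.1036]
orientation: [-2.066, -2.364, 0.002]
force: [-0.8, 0.3, -0.6]
opening: 0.0416
gripper_force: 0.0
```

Run:
```python
from h import *
s=robot.read_state();print(s["tool_pos"],s["opening"],yaw(),inc([.656,.0215,.044],.142))
```

```text
[0.65117681 0.02129129 0.10355723] 0.04157240385739847 0.13448267382183815 (array([-0.5,  4.9, 59.5]), np.float64(-0.008))
```

arm_command(
  increments="0.55 0 5 20 -0.004;0.55 0 5 40 -0.004;0.55 0 5 52 -0.004;0.55 0 5 59 -0.004;0.55 0 5 59 -0.004",
  grip_force=40,
)

```text
t: 14.45
tool_pos: [0.6555, 0.024, 0.0448]
orientation: [-2.057, -2.372, 0.002]
force: [0.2, 1.4, 1.1]
opening: 0.0419
gripper_force: 0.0
```

arm_command(
  increments="1 0 0 0 0;1 0 0 0 0;1 0 0 0 0;1 0 0 0 0;1 0 0 0 0",
  grip_force=50,
)

```text
t: 14.95
tool_pos: [0.657, 0.0232, 0.047]
orientation: [2.059, 2.372, 0.001]
force: [-2.2, 0.5, 3.9]
opening: 0.018
gripper_force: 50.0
```

arm_command(
  increments="1 0 0 -1.5 0;1 10 0 -1.5 0;1 25 0 -1.5 0;1 40 0 -1.5 0;1 60 0 -1.5 0",
)

```text
t: 15.45
tool_pos: [0.6479, 0.0841, 0.0476]
orientation: [-2.059, -2.372, 0.0]
force: [0.0, -0.1, -0.2]
opening: 0.0182
gripper_force: 50.0
```

arm_command(
  increments="1 40 -0.5 0 0;1 80 -0.5 0 0;1 120 -1 0 0;1 160 -1 0 0;1 165 -1 0 0",
)

```text
t: 15.95
tool_pos: [0.622, 0.2521, 0.0476]
orientation: [-2.052, -2.377, -0.002]
force: [-0.2, 0.1, -0.7]
opening: 0.0185
gripper_force: 50.0
```

arm_command(
  increments="1 0 0 15 0;1 0 0 30 0;1 0 0 40 0;1 0 0 44 0;1 0 0 48 0",
)

```text
t: 16.45
tool_pos: [0.6238, 0.2446, -0.0013]
orientation: [-2.061, -2.37, 0.002]
force: [-10.5, -4.8, 25.5]
opening: 0.018
gripper_force: 50.0
```

arm_command(
  increments="1 0 0 0.5 0;1 0 0 1 0;1 0 0 1 0",
)

```text
t: 16.75
tool_pos: [0.6245, 0.2457, -0.0009]
orientation: [2.06, 2.372, 0.001]
force: [-0.5, 0.3, -0.6]
opening: 0.0183
gripper_force: 50.0
```

arm_command(
  increments="1 0 0 1 0;1 0 0 1 0;1 0 0 1 0",
)

```text
t: 17.05
tool_pos: [0.6247, 0.2458, -0.0012]
orientation: [2.059, 2.372, 0.001]
force: [-2.4, -0.8, 5.5]
opening: 0.0181
gripper_force: 50.0
```

arm_command(
  increments="1 0 0 1 0;1 0 0 1 0;1 0 0 1 0",
)

```text
t: 17.35
tool_pos: [0.6247, 0.2458, -0.0013]
orientation: [2.059, 2.372, 0.001]
force: [-5.9, -3.4, 11.1]
opening: 0.0184
gripper_force: 50.0
```

arm_command(
  increments="1 0 0 1 0;1 0 0 1 0;1 0 0 1 0",
)

```text
t: 17.65
tool_pos: [0.6248, 0.2458, -0.0014]
orientation: [2.059, 2.372, 0.001]
force: [-8.7, -3.8, 18.0]
opening: 0.0178
gripper_force: 50.0
```

arm_command(
  increments="1 0 0 -3 0;1 0 0 -3 0;0.55 0 0 -3 0;0.55 0 0 -3 0;0.55 0 0 -3 0",
)

```text
t: 18.15
tool_pos: [0.6239, 0.2458, -0.0016]
orientation: [-2.059, -2.372, 0.001]
force: [-0.6, 0.4, -0.5]
opening: 0.0375
gripper_force: 0.0
```

arm_command(
  increments="0.55 0 0 -2 0;0.55 0 0 -40 0;0.55 0 0 -90 0;0.3 0 0 -140 0;0.3 0 0 -190 0",
)

```text
t: 18.65
tool_pos: [0.6238, 0.2458, 0.1907]
orientation: [-2.059, -2.372, 0.0]
force: [0.9, 0.6, 0.3]
opening: 0.0532
gripper_force: 0.0
```

arm_command(
  increments="0.3 -23 -40 0 0;0.3 -46 -80 0 0;0.3 -70 -120 0 0;0.3 -93 -160 0 0;0.3 -116 -199 0 0",
)

```text
t: 19.15
tool_pos: [0.4419, 0.1021, 0.1887]
orientation: [2.059, 2.372, 0.0]
force: [-0.2, -0.6, 0.8]
opening: 0.065
gripper_force: 0.0
```

arm_command(
  increments="0.3 0 0 0 0;0.3 0 0 0 0;0.3 0 0 0 0",
)

```text
t: 19.45
tool_pos: [0.4444, 0.1034, 0.1895]
orientation: [2.059, 2.372, 0.002]
force: [0.1, -0.1, 0.4]
opening: 0.0649
gripper_force: 0.0
```

Run:
```python
from h import *
s=robot.read_state();print(s["t"],s["tool_pos"],s["opening"],yaw())
m=robot.camera_model("wrist");w=robot.read_camera("wrist");cv2.imwrite("pics/w9.png",w);np.save("pics/m9.npy",m,allow_pickle=True)
t=robot.read_camera("top");cv2.imwrite("pics/top9.png",t)
for c in ("green","blue","yellow","rust"):
    print(c,[(int(a),p.round(1).tolist(),onplane("wrist",p,.05,m)[0].round(3).tolist()) for a,p,_ in blobs(w,c,40)[:4]], [p.round(1).tolist() for a,p,_ in blobs(t,c)[:4]])
```

```text
19.45 [0.44444809 0.10343587 0.18949183] 0.06493242432340159 0.1410151770053019
green [] []
blue [(393, [537.6, 271.9], [0.829, 0.044, 0.05]), (117, [500.1, 252.9], [0.736, 0.068, 0.05])] [[31.0, 175.9], [87.8, 116.9], [229.3, 132.1], [376.7, 248.3]]
yellow [] [[329.1, 257.5], [227.4, 125.2]]
rust [(192, [261.8, 372.3], [0.457, -0.144, 0.05]), (156, [389.1, 79.2], [0.535, 0.234, 0.05]), (125, [452.5, 88.6], [0.608, 0.242, 0.05]), (46, [261.2, 357.6], [0.453, -0.116, 0.05])] [[160.8, 227.2], [157.0, 196.8], [295.0, 258.6]]
```

View pics/w9.png

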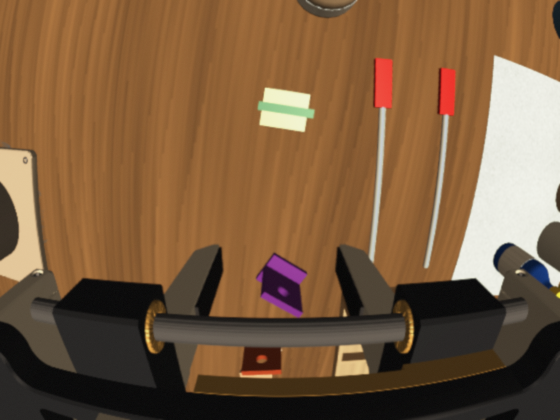

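```bash
cat >> h.py <<'E'
def foot(im,m,near,r=45):
    """foot rectangle (cream) closest to pixel `near`: centre, sizes, angle of its 50 mm side, on z=.008"""
    h=cv2.cvtColor(im,cv2.COLOR_BGR2HSV)
    k=cv2.inRange(h,(12,20,150),(42,130,255))
    g=np.zeros_like(k);cv2.circle(g,tuple(int(v) for v in near),r,255,-1);k&=g
    k=cv2.morphologyEx(k,cv2.MORPH_OPEN,np.ones((3,3),np.uint8))
    n,l,st,ce=cv2.connectedComponentsWithStats(k)
    ks=np.isin(l,[i for i in range(1,n) if st[i,4]>60])
    px=np.argwhere(ks)[:,::-1]
    w=onplane("wrist",px,.008,m)[:,:2]*1000
    c,sz,a=cv2.minAreaRect(w.astype(np.float32))
    a=np.radians(a)
    if sz[1]>sz[0]: a+=np.pi/2
    return np.array(c)/1000,np.sort(sz)[::-1],(a+np.pi/2)%np.pi-np.pi/2,[int(st[i,4]) for i in range(1,n)]
E
python3 - <<'E'
from h import *
im=cv2.imread("pics/w9.png");m=np.load("pics/m9.npy",allow_pickle=True).item()
h=cv2.cvtColor(im,cv2.COLOR_BGR2HSV);print(h[95,285],h[122,285],h[110,286],h[110,240])
print(foot(im,m,(286,110)))
# plate top strip
k=cv2.inRange(h,(45,60,120),(80,255,255));k[:80]=0;k[140:]=0;k[:,:240]=0;k[:,330:]=0
p=onplane("wrist",np.argwhere(k>0)[:,::-1],.07,m)[:,:2]*1000
c,sz,a=cv2.minAreaRect(p.astype(np.float32));print("plate top",c,sz,a,len(p))
M=m["eye"];print(M)
E
```

```text
[ 31  39 243] [ 31  41 243] [ 57  72 206] [ 14 159 151]
(array([0.43934854, 0.18576964]), array([51.8465004 , 43.67499161]), np.float64(-0.013664812711251528), [738, 746])
plate top (439.2088623046875, 185.66705322265625) (7.461506366729736, 49.38185119628906) 88.98838806152344 457
[0.43286643 0.18473128 0.36336968]
```

arm_command(
  increments="0.2 40 0 0 0.08;0.2 80 0 0 0.157;0.2 80 0 0 0.157;0.2 80 0 0 0.157;0.2 80 0 0 0.157",
)

```text
t: 20.05
tool_pos: [0.4325, 0.1819, 0.1885]
orientation: [2.238, 2.205, -0.001]
force: [0.4, 0.5, 0.3]
opening: 0.0744
gripper_force: 0.0
```

Run:
```python
from h import *
s=robot.read_state();print(s["t"],s["tool_pos"],s["opening"],yaw(),inc([.4393,.1857,.035],-.016))
```

```text
20.05 [0.43247833 0.18189458 0.18848288] 0.07442975558734163 -0.014561781218015104 (array([  4. ,   6.8, 153.5]), np.float64(0.001))
```

arm_command(
  increments="0.2 4 7 40 0;0.2 4 7 80 0;0.2 4 7 115 0;0.2 4 7 135 0;0.2 4 7 153 0",
)

```text
t: 20.55
tool_pos: [0.4388, 0.1846, 0.0339]
orientation: [-2.24, -2.202, 0.003]
force: [-0.1, 0.1, -0.3]
opening: 0.0743
gripper_force: 0.0
```

arm_command(
  increments="0.2 0 0 0 0;0.6 0 0 0 0;0.6 0 0 0 0;0.6 0 0 0 0;0.6 0 0 0 0",
  grip_force=30,
)

```text
t: 21.05
tool_pos: [0.4402, 0.1863, 0.0369]
orientation: [2.238, 2.203, 0.003]
force: [0.1, -0.2, 3.3]
opening: 0.0499
gripper_force: 30.0
```

arm_command(
  increments="0.6 0 0 0 0;0.6 0 0 0 0;0.6 0 0 0 0",
  grip_force=30,
)

```text
t: 21.35
tool_pos: [0.4402, 0.1863, 0.037]
orientation: [2.238, 2.203, 0.003]
force: [-1.0, -1.2, 6.5]
opening: 0.0497
gripper_force: 30.0
```

Run:
```python
from h import *
s=robot.read_state();print(s["t"],s["tool_pos"],s["opening"],yaw(),s["gripper_force"],s["force"])
```

```text
21.35 [0.44017358 0.18630991 0.03695178] 0.04966577656247263 -0.015795722046928955 30.003353655338287 [-0.9648531  -1.22299154  6.53282825]
```

arm_command(
  increments="0.6 0 0 -10 0;0.6 0 0 -50 0;0.6 0 0 -100 0;0.6 0 0 -150 0;0.6 0 0 -165 0",
  grip_force=35,
)

```text
t: 21.85
tool_pos: [0.4418, 0.187, 0.2078]
orientation: [2.236, 2.201, 0.013]
force: [1.0, 0.6, -0.8]
opening: 0.0496
gripper_force: 35.0
```

arm_command(
  increments="0.6 -37 21 0 0;0.6 -74 42 0 0;0.6 -111 63 0 0;0.6 -148 84 0 0;0.6 -185 105 0 0",
)

```text
t: 22.35
tool_pos: [0.5414, -0.002, 0.2006]
orientation: [-2.239, -2.204, 0.0]
force: [1.0, 0.1, -0.8]
opening: 0.0497
gripper_force: 35.0
```

arm_command(
  increments="0.6 -37 21 0 0;0.6 -74 42 0 0;0.6 -111 63 0 0;0.6 -148 84 0 -0.08;0.6 -185 105 0 -0.158",
)

```text
t: 22.85
tool_pos: [0.6435, -0.1886, 0.2002]
orientation: [-2.054, -2.376, 0.0]
force: [0.4, 0.8, -0.0]
opening: 0.0496
gripper_force: 35.0
```

arm_command(
  increments="0.6 0 0 0 0;0.6 0 0 0 0;0.6 0 0 0 0",
)

```text
t: 23.15
tool_pos: [0.6428, -0.1862, 0.2005]
orientation: [-2.058, -2.373, -0.0]
force: [0.3, 0.2, -1.1]
opening: 0.0495
gripper_force: 35.0
```

Run:
```python
from h import *
s=robot.read_state();print(s["t"],s["tool_pos"],s["opening"],yaw())
m=robot.camera_model("wrist");w=robot.read_camera("wrist");cv2.imwrite("pics/w10.png",w);np.save("pics/m10.npy",m,allow_pickle=True)
cv2.imwrite("pics/w10b.png",cv2.resize(w,(800,600),interpolation=cv2.INTER_CUBIC))
```

```text
23.15 [ 0.64283917 -0.1862441   0.20050978] 0.04945343870838038 0.1418816289913939
```

View pics/w10b.png

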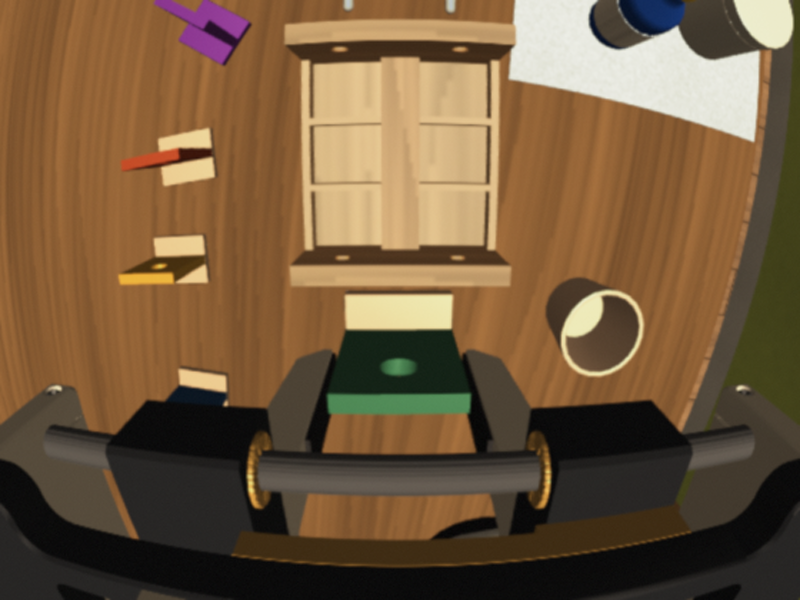

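Run:
```python
from h import *
im=cv2.imread("pics/w10.png");m=np.load("pics/m10.npy",allow_pickle=True).item()
h=cv2.cvtColor(im,cv2.COLOR_BGR2HSV)
for p in [(280,25),(280,192),(250,60),(280,100),(280,37),(180,100)]: print(p,h[p[1],p[0]])
# edges along columns for cheek top bands, sub-pixel by max gradient
S=cv2.GaussianBlur(h[:,:,1],(3,3),0).astype(int);V=cv2.GaussianBlur(h[:,:,2],(3,3),0).astype(int)
for x in (215,240,265,290,315,340): print(x,V[10:40,x].tolist(),V[172:206,x].tolist())
for y in (25,30,192): print(y,V[y,190:225].tolist(),V[y,345:372].tolist())
```

```text
(280, 25) [ 17 111 210]
(280, 192) [ 17 114 199]
(250, 60) [ 19  94 228]
(280, 100) [ 17 109 210]
(280, 37) [ 15 156  67]
(180, 100) [ 14 162 132]
215 [139, 140, 140, 141, 148, 167, 191, 203, 205, 205, 204, 203, 201, 199, 197, 197, 198, 201, 199, 174, 121, 78, 64, 63, 63, 63, 63, 63, 65, 67] [221, 213, 184, 137, 96, 80, 78, 77, 76, 75, 74, 77, 93, 128, 170, 197, 206, 206, 205, 204, 203, 201, 198, 198, 199, 201, 202, 193, 172, 151, 141, 139, 138, 138]
240 [133, 133, 135, 147, 171, 194, 203, 205, 204, 202, 202, 204, 207, 209, 210, 210, 207, 198, 166, 114, 76, 74, 107, 154, 176, 154, 109, 76, 68, 67] [116, 87, 79, 78, 78, 86, 116, 160, 179, 155, 113, 87, 96, 133, 175, 198, 205, 205, 204, 203, 204, 206, 210, 212, 211, 210, 207, 194, 169, 147, 137, 134, 132, 135]
265 [144, 145, 151, 169, 191, 202, 204, 203, 201, 199, 201, 204, 207, 209, 209, 209, 203, 175, 121, 77, 63, 62, 62, 62, 63, 64, 66, 67, 69, 73] [123, 95, 84, 79, 77, 78, 79, 78, 76, 74, 74, 77, 96, 136, 177, 199, 205, 204, 202, 201, 201, 203, 207, 209, 210, 210, 207, 195, 173, 151, 130, 105, 95, 127]
290 [132, 134, 143, 164, 189,
[... 1135 characters left out ...]
189, 192, 201, 216, 227, 231, 232, 232, 232, 231, 231, 232, 233, 233]
30 [137, 137, 137, 137, 136, 134, 132, 134, 142, 154, 160, 160, 159, 159, 159, 157, 153, 149, 146, 145, 143, 139, 134, 128, 123, 121, 120, 120, 119, 118, 115, 111, 108, 105, 101] [123, 129, 135, 140, 146, 151, 156, 161, 164, 165, 166, 167, 168, 172, 180, 196, 215, 228, 232, 232, 232, 232, 233, 234, 234, 233, 233]
192 [132, 131, 129, 128, 127, 127, 129, 132, 136, 141, 147, 157, 170, 187, 199, 203, 204, 204, 203, 203, 203, 203, 203, 203, 203, 203, 202, 202, 202, 203, 203, 203, 202, 202, 202] [193, 193, 193, 193, 193, 193, 193, 193, 193, 193, 191, 185, 172, 157, 149, 147, 147, 147, 147, 146, 145, 144, 143, 143, 141, 139, 138]
```

Run:
```python
from h import *
m=np.load("pics/m10.npy",allow_pickle=True).item()
X=[215,240,265,290,315,340]
E={"uo":[15.1,14,13.1,13.2,13.9,15],"ui":[29.9,28.6,27.9,27.9,28.5,29.7],"li":[185.2,185.2,185.1,185.1,185.2,185.3],"lo":[200,199.9,200,200.1,200,200]}
L={}
for k,v in E.items():
    p=onplane("wrist",np.c_[X,v],.078,m)[:,:2];f=np.polyfit(p[:,0],p[:,1],1);L[k]=f
    print(k,"slope",f[0].round(4),"rms",np.std(p[:,1]-np.polyval(f,p[:,0])).round(5))
th=np.mean([np.arctan(f[0]) for f in L.values()]);print("yaw",th)
ux=np.array([np.cos(th),np.sin(th)]);uy=np.array([-ux[1],ux[0]])
x0=.633
q={k:np.array([x0,np.polyval(f,x0)])@uy for k,f in L.items()}
print({k:round(v,4) for k,v in q.items()},"span",q["uo"]-q["lo"],q["ui"]-q["li"])
ends=[onplane("wrist",p,.078,m)[0,:2]@ux for p in [(198.7,25),(360.7,25),(201.7,192),(357.2,192)]]
print("ends",np.round(ends,4),ends[1]-ends[0],ends[3]-ends[2])
cx=np.mean(ends);cy=np.mean(list(q.values()));C=cx*ux+cy*uy;print("centre",C)
for n,(a,b) in {"a0":(-41,50.5),"a1":(-41,0),"a2":(-41,-50.5),"b0":(41,50.5),"b1":(41,0),"b2":(41,-50.5)}.items(): print(n,(C+ux*a/1e3+uy*b/1e3).round(4))
for n,a in(("h1",-41),("h2",41)): print(n,(C+ux*a/1e3+uy*(.08725+.028)).round(4))
```

```text
uo slope 0.1428 rms 0.00014
ui slope 0.1438 rms 4e-05
li slope 0.1434 rms 6e-05
lo slope 0.1437 rms 7e-05
yaw 0.1424811179948624
{'uo': np.float64(-0.1031), 'ui': np.float64(-0.1176), 'li': np.float64(-0.2638), 'lo': np.float64(-0.2783)} span 0.17527394718704403 0.14624372280414843
ends [0.5368 0.6848 0.536  0.6852] 0.147966511723846 0.14920655231491464
centre [ 0.63160056 -0.10204907]
a0 [ 0.5838 -0.0579]
a1 [ 0.591  -0.1079]
a2 [ 0.5982 -0.1579]
b0 [ 0.665  -0.0462]
b1 [ 0.6722 -0.0962]
b2 [ 0.6794 -0.1462]
h1 [0.5747 0.0062]
h2 [0.6558 0.0179]
```

arm_command(
  increments="0.6 40 12 0 0;0.6 80 25 0 0;0.6 115 36 0 0;0.6 130 40 0 0;0.6 136 42 0 0",
)

```text
t: 23.7
tool_pos: [0.6655, -0.0438, 0.2014]
orientation: [2.054, 2.376, 0.001]
force: [-0.7, -0.8, -0.5]
opening: 0.0497
gripper_force: 35.0
```

arm_command(
  increments="0.6 0 0 40 0;0.6 0 0 80 0;0.6 0 0 110 0;0.6 0 0 120 0;0.6 0 0 120 0",
)

```text
t: 24.2
tool_pos: [0.6641, -0.0472, 0.0791]
orientation: [-2.057, -2.371, 0.003]
force: [0.6, -0.9, -0.5]
opening: 0.0496
gripper_force: 35.0
```

Run:
```python
from h import *
s=robot.read_state();print(s["t"],s["tool_pos"],s["opening"],yaw(),inc([.6649,-.0457,.043],.1425),s["force"])
```

```text
24.2 [ 0.66405938 -0.04719183  0.07907001] 0.049593217232652594 0.1412735350546884 (array([ 1.3,  1.2, 36.1]), np.float64(-0.001)) [ 0.5553465  -0.85180169 -0.46377895]
```

arm_command(
  increments="0.6 1 1 0 0;0.6 1 1 0 0;0.6 1 1 0 0",
)

```text
t: 24.5
tool_pos: [0.6679, -0.0457, 0.0831]
orientation: [2.056, 2.371, 0.003]
force: [0.1, 0.3, -1.0]
opening: 0.0498
gripper_force: 35.0
```

Run:
```python
from h import *
s=robot.read_state();print(s["t"],s["tool_pos"],s["opening"],yaw(),inc([.6649,-.0457,.043],.1425),s["force"])
```

```text
24.5 [ 0.66793138 -0.0457413   0.08313092] 0.04983411854203347 0.14204079679336704 (array([ 0.5, -3.1, 40.1]), np.float64(-0.0)) [ 0.0883093   0.30752556 -1.0147841 ]
```

arm_command(
  increments="0.6 0.5 -3 10 0;0.6 0.5 -3 20 0;0.6 0.5 -3 20 0;0.6 0.5 -3 20 0;0.6 0.5 -3 20 0",
)

```text
t: 25.0
tool_pos: [0.6633, -0.0453, 0.0604]
orientation: [-2.058, -2.373, 0.0]
force: [1.9, 0.4, -2.0]
opening: 0.0495
gripper_force: 35.0
```

Run:
```python
from h import *
s=robot.read_state();print(s["t"],s["tool_pos"],s["opening"],yaw(),inc([.6649,-.0457,.043],.1425),s["force"])
```

```text
25.0 [ 0.66331605 -0.04529065  0.06036044] 0.049479193244521956 0.142077554597307 (array([-0.6,  1.5, 17.4]), np.float64(-0.0)) [ 1.93485895  0.3530772  -1.96199818]
```

arm_command(
  increments="0.6 0 1 0 0;0.6 0 1 0 0;0.6 0 1 0 0;0.6 0 1 0 0",
)

```text
t: 25.4
tool_pos: [0.6642, -0.0453, 0.0607]
orientation: [-2.058, -2.373, 0.0]
force: [-1.5, 0.5, -0.7]
opening: 0.0499
gripper_force: 35.0
```

arm_command(
  increments="0.6 0 0 3 0;0.6 0 0 6 0;0.6 0 0 6 0;0.6 0 0 6 0",
)

```text
t: 25.8
tool_pos: [0.6641, -0.0452, 0.0544]
orientation: [-2.058, -2.373, 0.001]
force: [-0.1, 0.3, 0.1]
opening: 0.0497
gripper_force: 35.0
```

Run:
```python
from h import *
s=robot.read_state();print(s["t"],s["tool_pos"],s["opening"],yaw(),inc([.6649,-.0457,.043],.1425),s["force"])
```

```text
25.8 [ 0.66414062 -0.04521629  0.05439207] 0.049692561893362956 0.14202939800986897 (array([-0.6,  0.7, 11.4]), np.float64(-0.0)) [-0.07083053  0.2763603   0.05241905]
```

arm_command(
  increments="0.6 -0.5 0.5 4 0;0.6 -0.5 0.5 7 0;0.6 -0.5 0.5 9 0;0.6 -0.5 0.5 9 0",
)

```text
t: 26.2
tool_pos: [0.6645, -0.0457, 0.045]
orientation: [-2.058, -2.373, 0.001]
force: [-0.6, 0.4, -0.7]
opening: 0.0497
gripper_force: 35.0
```

arm_command(
  increments="0.6 0 0 1 0;0.6 0 0 2 0;0.6 0 0 3 0;0.6 0 0 3 0",
)

```text
t: 26.6
tool_pos: [0.6651, -0.0458, 0.0431]
orientation: [2.058, 2.373, 0.0]
force: [-0.8, -1.0, 0.1]
opening: 0.0497
gripper_force: 35.0
```

Run:
```python
from h import *
s=robot.read_state();print(s["t"],s["tool_pos"],s["opening"],yaw(),inc([.6649,-.0457,.043],.1425),s["force"])
```

```text
26.6 [ 0.66511338 -0.04576977  0.04307805] 0.049710270328361894 0.14201605644206247 (array([ 0.1, -0.2,  0.1]), np.float64(-0.0)) [-0.75918497 -1.02471411  0.08533719]
```

arm_command(
  increments="0.6 0 0 0.5 0;0.35 0 0 0.5 0;0.35 0 0 0 0;0.35 0 0 0 0;0.35 0 0 0 0",
)

```text
t: 27.1
tool_pos: [0.6649, -0.0457, 0.0426]
orientation: [-2.058, -2.373, 0.0]
force: [-0.3, -0.7, 0.5]
opening: 0.0604
gripper_force: 0.0
```

arm_command(
  increments="0.35 0 0 -10 0;0.35 0 0 -40 0;0.35 0 0 -80 0;0.35 0 0 -120 0;0.3 0 0 -150 0",
)

```text
t: 27.6
tool_pos: [0.6658, -0.0458, 0.1969]
orientation: [2.056, 2.371, 0.003]
force: [0.3, -0.8, 0.1]
opening: 0.0635
gripper_force: 0.0
```

arm_command(
  increments="0.2 -22 -38 0 0;0.2 -44 -76 0 0;0.2 -66 -114 0 0;0.2 -88 -152 0 0;0.2 -110 -190 0 0",
)

```text
t: 28.1
tool_pos: [0.4912, -0.1823, 0.1937]
orientation: [2.057, 2.373, 0.0]
force: [0.2, -0.0, 0.2]
opening: 0.0744
gripper_force: 0.0
```

arm_command(
  increments="0.2 -20 -36 0 0;0.2 -20 -36 0 0;0.2 -20 -36 0 0;0.2 -20 -36 0 0;0.2 -20 -36 0 0",
)

```text
t: 28.6
tool_pos: [0.4605, -0.2057, 0.193]
orientation: [2.056, 2.375, 0.001]
force: [0.5, -0.3, 0.2]
opening: 0.0748
gripper_force: 0.0
```

```bash
cat >> h.py <<'E'
RANGE={"rust":(0,110,90,16,255,255),"yellow":(17,130,110,34,255,255),"blue":(98,60,30,125,255,255),"green":(45,50,30,85,255,255)}
def plate(im,m,c,near,r=50):
    h=cv2.cvtColor(im,cv2.COLOR_BGR2HSV);k=cv2.inRange(h,RANGE[c][:3],RANGE[c][3:])
    g=np.zeros_like(k);cv2.circle(g,tuple(int(v) for v in near),r,255,-1);k&=g
    n,l,st,ce=cv2.connectedComponentsWithStats(k);i=1+np.argmax(st[1:,4])
    p=onplane("wrist",np.argwhere(l==i)[:,::-1],.07,m)[:,:2]*1000
    c,sz,a=cv2.minAreaRect(p.astype(np.float32));a=np.radians(a)+(np.pi/2 if sz[1]>sz[0] else 0)
    return np.round(c,1),np.round(sz,1),round((a+np.pi/2)%np.pi-np.pi/2,3)
def project(m,X):
    M=np.array(m["rotation"]);M=M if M.ndim==2 else R.from_rotvec(M).as_matrix()
    v=M.T@(np.array(X)-m["eye"]);th=np.arctan2(np.hypot(v[0],v[1]),v[2]);u=v[:2]/np.hypot(*v[:2])*th
    return np.array([m["fx"]*u[0]+m["cx"],m["fy"]*u[1]+m["cy"]])
def look(name,c,xy):
    s=robot.read_state();m=robot.camera_model("wrist");w=robot.read_camera("wrist");cv2.imwrite(f"pics/{name}.png",w);np.save(f"pics/{name}.npy",m,allow_pickle=True)
    px=project(m,[*xy,.03]);print(s["t"],s["tool_pos"].round(4),s["opening"].round(3),round(yaw(),4),"px",px.round(0))
    f=foot(w,m,px);print("foot",f[0].round(4),f[1].round(1),round(f[2],3),f[3]);print("plate",plate(w,m,c,px))
    return m,w
E
python3 - <<'E'
from h import *
m,w=look("w11","rust",(.448,-.126))
t=robot.read_camera("top");cv2.imwrite("pics/top11.png",t)
print([(c,a,p.round(1),onplane("top",p,.05)[0,:2].round(3)) for c in("blue","yellow","rust") for a,p,_ in blobs(t,c,20)])
E
```

```text
Traceback (most recent call last):
  File "h.py", line 70, in look
    px=project(m,[*xy,.03]);print(s["t"],s["tool_pos"].round(4),s["opening"].round(3),round(yaw(),4),"px",px.round(0))
                                                                ^^^^^^^^^^^^^^^^^^
AttributeError: 'float' object has no attribute 'round'
```

```bash
sed -i 's/s\["opening"\].round(3)/round(s["opening"],3)/' h.py
python3 - <<'E'
from h import *
m,w=look("w11","rust",(.448,-.126))
t=robot.read_camera("top");cv2.imwrite("pics/top11.png",t)
print([(c,int(a),p.round(1),onplane("top",p,.05)[0,:2].round(3)) for c in("blue","yellow","rust") for a,p,_ in blobs(t,c,20)])
E
```

```text
28.65 [ 0.4604 -0.2056  0.1928] 0.074 0.1435 px [278. 111.]
foot [ 0.4541 -0.1224] [51.2 43.5] 0.228 [741, 742]
plate (array([ 447.3, -125.3]), array([90.5, 90.5]), np.float64(-0.645))
[('blue', 2816, array([ 31. , 175.9]), array([0.682, 0.566])), ('blue', 340, array([ 87.8, 117. ]), array([0.836, 0.418])), ('blue', 149, array([229.3, 132.1]), array([0.79 , 0.044])), ('blue', 24, array([ 70.1, 102.9]), array([0.875, 0.465])), ('yellow', 56, array([227.4, 125.2]), array([0.808, 0.049])), ('rust', 143, array([161.1, 227. ]), array([0.541, 0.226])), ('rust', 137, array([157.6, 196.7]), array([0.621, 0.235])), ('rust', 39, array([294.9, 258.5]), array([ 0.452, -0.123]))]
```

arm_command(
  increments="0.2 40 0 0 -0.085;0.2 80 0 0 -0.085;0.2 80 0 50 -0.085;0.2 80 0 90 -0.085;0.2 80 0 90 -0.085",
)

```text
t: 29.25
tool_pos: [0.4442, -0.1247, 0.097]
orientation: [-1.947, -2.452, 0.005]
force: [-0.5, 0.5, 0.2]
opening: 0.0747
gripper_force: 0.0
```

arm_command(
  increments="0.2 0 0 0 0;0.2 0 0 0 0",
)

```text
t: 29.45
tool_pos: [0.45, -0.1279, 0.1053]
orientation: [1.954, 2.456, 0.001]
force: [0.2, -0.5, 1.0]
opening: 0.0747
gripper_force: 0.0
```

Run:
```python
from h import *
s=robot.read_state();print(s["t"],s["tool_pos"],s["opening"],yaw(),inc([.4541,-.1224,.035],.228))
```

```text
29.45 [ 0.44996988 -0.12787223  0.10530387] 0.07467506418933417 0.22693181801564213 (array([ 4.5,  5.1, 70.3]), np.float64(-0.001))
```

arm_command(
  increments="0.2 4.5 5 0 0;0.2 4.5 5 25 0;0.2 4.5 5 50 0;0.2 4.5 5 69 0;0.2 4.5 5 69 0",
)

```text
t: 29.95
tool_pos: [0.4513, -0.1211, 0.0325]
orientation: [-1.954, -2.456, 0.001]
force: [-1.2, -0.3, -0.1]
opening: 0.0748
gripper_force: 0.0
```

arm_command(
  increments="0.2 0 0 0 0;0.2 0 0 0 0;0.2 0 0 0 0",
)

```text
t: 30.25
tool_pos: [0.4535, -0.1222, 0.0354]
orientation: [1.954, 2.457, 0.001]
force: [-0.3, 0.4, 0.6]
opening: 0.0741
gripper_force: 0.0
```

Run:
```python
from h import *
s=robot.read_state();print(s["t"],s["tool_pos"],s["opening"],yaw(),inc([.4541,-.1224,.035],.228))
```

```text
30.25 [ 0.45351049 -0.12215923  0.03543469] 0.07408273221612319 0.22695271692089158 (array([-0.4,  0.5,  0.4]), np.float64(-0.001))
```

arm_command(
  increments="0.6 0 0 0 0;0.6 0 0 0 0;0.6 0 0 0 0;0.6 0 0 0 0;0.6 0 0 0 0",
  grip_force=35,
)

```text
t: 30.75
tool_pos: [0.4523, -0.1217, 0.0339]
orientation: [1.955, 2.459, 0.0]
force: [-0.7, 0.1, 1.9]
opening: 0.0498
gripper_force: 35.0
```

arm_command(
  increments="0.6 0 0 0 0;0.6 0 0 0 0;0.6 0 0 -30 0;0.6 0 0 -80 0;0.6 0 0 -130 0",
)

```text
t: 31.25
tool_pos: [0.4508, -0.1211, 0.1639]
orientation: [-1.954, -2.456, 0.002]
force: [1.2, -0.8, -0.4]
opening: 0.0497
gripper_force: 35.0
```

arm_command(
  increments="0.6 -5 35 0 0.0845;0.6 -9 75 0 0.0845;0.6 -13 110 0 0.0845;0.6 -17 137 0 0.0845;0.6 -17 137 0 0.0845",
)

```text
t: 31.75
tool_pos: [0.5913, -0.1068, 0.1624]
orientation: [-2.056, -2.374, 0.0]
force: [-1.8, -0.0, -1.6]
opening: 0.0497
gripper_force: 35.0
```

arm_command(
  increments="0.6 0 0 30 0;0.6 0 0 70 0;0.6 0 0 80 0;0.6 0 0 80 0;0.6 0 0 80 0",
)

```text
t: 32.25
tool_pos: [0.5899, -0.1077, 0.0852]
orientation: [2.057, 2.373, 0.001]
force: [-0.3, 0.0, -0.1]
opening: 0.0499
gripper_force: 35.0
```

arm_command(
  increments="0.6 0 0 0 0;0.6 0 0 0 0",
)

```text
t: 32.45
tool_pos: [0.5908, -0.1078, 0.086]
orientation: [2.056, 2.372, 0.002]
force: [-0.5, 0.1, -1.2]
opening: 0.0501
gripper_force: 35.0
```

Run:
```python
from h import *
s=robot.read_state();print(s["t"],s["tool_pos"],s["opening"],yaw(),inc([.5909,-.1075,.043],.1425),s["force"])
```

```text
32.45 [ 0.59084061 -0.10784788  0.08600124] 0.05005524170228295 0.14245188191712332 (array([ 0.4, -0. , 43. ]), np.float64(-0.0)) [-0.49951194  0.10431558 -1.15047033]
```

arm_command(
  increments="0.6 0.4 0 15 0;0.6 0.4 0 28 0;0.6 0.4 0 28 0;0.6 0.4 0 36 0;0.6 0.4 0 41 0",
)

```text
t: 32.95
tool_pos: [0.5892, -0.1068, 0.0414]
orientation: [-2.057, -2.374, 0.0]
force: [1.4, -0.0, -0.4]
opening: 0.0498
gripper_force: 35.0
```

arm_command(
  increments="0.6 0 0 1.5 0;0.6 0 0 3 0;0.6 0 0 3 0;0.6 0 0 3 0",
)

```text
t: 33.35
tool_pos: [0.5892, -0.1069, 0.0399]
orientation: [-2.057, -2.374, 0.0]
force: [-1.3, 1.3, 3.6]
opening: 0.0494
gripper_force: 35.0
```

Run:
```python
from h import *
s=robot.read_state();print(s["t"],s["tool_pos"],s["opening"],yaw(),inc([.5909,-.1075,.043],.1425),s["force"])
```

```text
33.35 [ 0.58924816 -0.10688184  0.03992807] 0.04936439995945269 0.14254078818011548 (array([-0.8,  1.5, -3.1]), np.float64(0.0)) [-1.3184152   1.34089174  3.61882024]
```

arm_command(
  increments="0.35 0 0 0 0;0.35 0 0 0 0;0.35 0 0 0 0;0.35 0 0 0 0",
)

```text
t: 33.75
tool_pos: [0.5892, -0.1071, 0.0395]
orientation: [-2.058, -2.374, 0.0]
force: [-1.6, -0.1, -0.7]
opening: 0.0603
gripper_force: 0.0
```

arm_command(
  increments="0.35 0 0 -10 0;0.35 0 0 -40 0;0.35 0 0 -80 0;0.35 0 0 -120 0;0.3 0 0 -150 0",
)

```text
t: 34.25
tool_pos: [0.5902, -0.1072, 0.1937]
orientation: [2.056, 2.372, 0.002]
force: [0.1, -0.8, -0.2]
opening: 0.0635
gripper_force: 0.0
```

arm_command(
  increments="0.2 -35 -31 0 0;0.2 -70 -62 0 0;0.2 -105 -93 0 0;0.2 -140 -124 0 0;0.2 -165 -147 0 0",
)

```text
t: 34.75
tool_pos: [0.4658, -0.2934, 0.1908]
orientation: [2.058, 2.372, -0.001]
force: [0.2, 0.5, 0.2]
opening: 0.0744
gripper_force: 0.0
```

arm_command(
  increments="0.2 0 0 0 0;0.2 0 0 0 0;0.2 0 0 0 0;0.2 0 0 0 0",
)

```text
t: 35.15
tool_pos: [0.4681, -0.2902, 0.1899]
orientation: [2.056, 2.376, 0.0]
force: [0.6, 0.3, 0.8]
opening: 0.0746
gripper_force: 0.0
```

Run:
```python
from h import *
m,w=look("w12","yellow",(.456,-.210))
h=cv2.cvtColor(w,cv2.COLOR_BGR2HSV)
for a,p,_ in blobs(w,"blue",60): print(int(a),p.round(0),onplane("wrist",p,.04,m)[0].round(3))
```

```text
35.15 [ 0.4681 -0.2902  0.1899] 0.075 0.1443 px [278. 110.]
foot [ 0.4542 -0.2117] [50.9 42.9] 0.143 [799, 760]
plate (array([ 453.8, -211.2]), array([52.7, 10. ]), np.float64(0.144))
404 [279. 245.] [ 0.477 -0.351  0.04 ]
99 [279. 234.] [ 0.476 -0.338  0.04 ]
```

arm_command(
  increments="0.2 40 -1 0 0;0.2 80 -2.5 0 0;0.2 80 -2.5 50 0;0.2 80 -2.5 85 0;0.2 80 -2.5 85 0",
)

```text
t: 35.7
tool_pos: [0.4502, -0.2091, 0.0995]
orientation: [-2.049, -2.369, 0.003]
force: [-0.8, 1.2, 0.4]
opening: 0.0744
gripper_force: 0.0
```

arm_command(
  increments="0.2 0 0 0 0;0.2 0 0 0 0;0.2 0 0 0 0",
)

```text
t: 36.0
tool_pos: [0.4551, -0.2133, 0.1072]
orientation: [2.055, 2.371, 0.001]
force: [0.5, -0.4, 0.3]
opening: 0.0745
gripper_force: 0.0
```

Run:
```python
from h import *
s=robot.read_state();print(s["t"],s["tool_pos"],s["opening"],yaw(),inc([.4542,-.2117,.035],.143))
```

```text
36.0 [ 0.45509707 -0.21332556  0.1072102 ] 0.07445849245612834 0.1424274001045168 (array([ 1.9, -0.9, 72.2]), np.float64(-0.001))
```

arm_command(
  increments="0.2 1.5 -0.5 0 0;0.2 1.5 -0.5 25 0;0.2 1.5 -0.5 50 0;0.2 1.5 -0.5 71 0;0.2 1.5 -0.5 71 0",
)

```text
t: 36.5
tool_pos: [0.4508, -0.2099, 0.0313]
orientation: [-2.055, -2.37, 0.001]
force: [0.1, 0.7, 0.1]
opening: 0.0743
gripper_force: 0.0
```

arm_command(
  increments="0.2 0 0 0 0;0.2 0 0 0 0;0.2 0 0 0 0;0.2 0 0 0 0",
)

```text
t: 36.9
tool_pos: [0.4536, -0.2114, 0.0349]
orientation: [2.056, 2.373, 0.001]
force: [-0.1, -0.0, 0.3]
opening: 0.0743
gripper_force: 0.0
```

Run:
```python
from h import *
s=robot.read_state();print(s["t"],s["tool_pos"],s["opening"],yaw(),inc([.4542,-.2117,.035],.143))
```

```text
36.9 [ 0.45358679 -0.21142546  0.03491509] 0.0742618318332795 0.14251379879779275 (array([-0.4,  0.6, -0.1]), np.float64(-0.0))
```

arm_command(
  increments="0.6 0 0 0 0;0.6 0 0 0 0;0.6 0 0 0 0;0.6 0 0 0 0;0.6 0 0 0 0",
  grip_force=35,
)

```text
t: 37.4
tool_pos: [0.4528, -0.211, 0.0338]
orientation: [2.058, 2.374, -0.0]
force: [-0.6, 0.8, 0.6]
opening: 0.0496
gripper_force: 35.0
```

arm_command(
  increments="0.6 0 0 0 0;0.6 0 0 0 0;0.6 0 0 -30 0;0.6 0 0 -80 0;0.6 0 0 -130 0",
)

```text
t: 37.9
tool_pos: [0.4516, -0.2103, 0.164]
orientation: [-2.056, -2.372, 0.001]
force: [1.0, -0.2, -0.8]
opening: 0.0497
gripper_force: 35.0
```

arm_command(
  increments="0.6 7 46 0 0;0.6 14 92 0 0;0.6 20 138 0 0;0.6 26 185 0 0;0.6 33 233 0 0",
)

```text
t: 38.4
tool_pos: [0.6802, -0.1446, 0.1632]
orientation: [-2.058, -2.374, 0.001]
force: [1.4, -0.3, 0.1]
opening: 0.0496
gripper_force: 35.0
```

arm_command(
  increments="0.6 0 0 30 0;0.6 0 0 70 0;0.6 0 0 80 0;0.6 0 0 80 0;0.6 0 0 80 0",
)

```text
t: 38.9
tool_pos: [0.6792, -0.1456, 0.0854]
orientation: [2.057, 2.373, 0.001]
force: [0.3, 0.4, -0.3]
opening: 0.0497
gripper_force: 35.0
```

arm_command(
  increments="0.6 0 0 0 0;0.6 0 0 0 0;0.6 0 0 0 0",
)

```text
t: 39.2
tool_pos: [0.6796, -0.1456, 0.0856]
orientation: [2.056, 2.372, 0.002]
force: [-0.5, 0.3, -1.2]
opening: 0.0497
gripper_force: 35.0
```

Run:
```python
from h import *
s=robot.read_state();print(s["t"],s["tool_pos"],s["opening"],yaw(),inc([.6793,-.1458,.040],.1425),s["force"])
```

```text
39.2 [ 0.67959498 -0.14557478  0.08560284] 0.0497094843791759 0.14231807283361292 (array([-0.1, -0.4, 45.6]), np.float64(-0.0)) [-0.48367983  0.25970674 -1.21492843]
```

arm_command(
  increments="0.6 0 0.3 15 0;0.6 0 0.3 24 0;0.6 0 0.3 24 0;0.6 0 0.3 33 0;0.6 0 0.3 41 0",
)

```text
t: 39.7
tool_pos: [0.679, -0.1452, 0.0421]
orientation: [-2.057, -2.374, 0.0]
force: [-0.8, -0.5, -0.6]
opening: 0.0495
gripper_force: 35.0
```

arm_command(
  increments="0.6 0 0 1.5 0;0.6 0 0 3 0;0.6 0 0 4 0;0.6 0 0 4 0",
)

```text
t: 40.1
tool_pos: [0.6792, -0.1452, 0.0398]
orientation: [2.057, 2.374, 0.0]
force: [-2.6, 0.4, 4.6]
opening: 0.0496
gripper_force: 35.0
```

Run:
```python
from h import *
s=robot.read_state();print(s["t"],s["tool_pos"],s["opening"],yaw(),inc([.6793,-.1458,.040],.1425),s["force"])
```

```text
40.1 [ 0.67920459 -0.14524232  0.03979864] 0.049616614417204226 0.14254101434014782 (array([-0.6,  0. , -0.2]), np.float64(0.0)) [-2.60309213  0.37949826  4.64953682]
```

arm_command(
  increments="0.35 0 0 0 0;0.35 0 0 0 0;0.35 0 0 0 0;0.35 0 0 0 0",
)

```text
t: 40.5
tool_pos: [0.679, -0.1452, 0.0386]
orientation: [-2.058, -2.374, 0.0]
force: [-0.0, -1.2, 0.6]
opening: 0.0602
gripper_force: 0.0
```

arm_command(
  increments="0.35 0 0 -10 0;0.35 0 0 -40 0;0.35 0 0 -80 0;0.35 0 0 -120 0;0.3 0 0 -150 0",
)

```text
t: 41.0
tool_pos: [0.6799, -0.1454, 0.193]
orientation: [2.055, 2.371, 0.002]
force: [-0.2, -0.6, 0.4]
opening: 0.0637
gripper_force: 0.0
```

arm_command(
  increments="0.2 -35 -32 0 0;0.2 -70 -64 0 0;0.2 -105 -96 0 0;0.2 -140 -128 0 0;0.2 -175 -161 0 0",
)

```text
t: 41.5
tool_pos: [0.5435, -0.3426, 0.1899]
orientation: [2.056, 2.373, 0.0]
force: [-1.0, -0.9, -0.4]
opening: 0.0741
gripper_force: 0.0
```

arm_command(
  increments="0.2 -35 -32 0 0;0.2 -73 -67 0 0;0.2 -73 -67 0 0;0.2 -73 -67 0 0;0.2 -73 -67 0 0",
)

```text
t: 42.0
tool_pos: [0.4892, -0.4224, 0.1892]
orientation: [2.057, 2.374, 0.001]
force: [0.9, -0.1, 0.2]
opening: 0.0742
gripper_force: 0.0
```

Run:
```python
from h import *
m,w=look("w13","blue",(.476,-.342))
```

```text
42.0 [ 0.4892 -0.4224  0.1892] 0.074 0.1439 px [277. 110.]
foot [ 0.4752 -0.3381] [51.3 43.4] 0.037 [695, 749]
plate (array([ 475.2, -338.2]), array([49.2,  6.8]), np.float64(0.04))
```

arm_command(
  increments="0.2 40 -1 0 0.105;0.2 83 -2 0 0.105;0.2 83 -2 50 0.105;0.2 83 -2 85 0.105;0.2 83 -2 85 0.105",
)

```text
t: 42.55
tool_pos: [0.4725, -0.3366, 0.0981]
orientation: [-2.169, -2.259, 0.001]
force: [-0.7, 1.7, -0.2]
opening: 0.0747
gripper_force: 0.0
```

arm_command(
  increments="0.2 0 0 0 0;0.2 0 0 0 0;0.2 0 0 0 0",
)

```text
t: 42.85
tool_pos: [0.4764, -0.3423, 0.1065]
orientation: [2.176, 2.26, 0.0]
force: [-0.1, 0.7, -0.2]
opening: 0.0747
gripper_force: 0.0
```

Run:
```python
from h import *
s=robot.read_state();print(s["t"],s["tool_pos"],s["opening"],yaw(),inc([.4752,-.3381,.035],.038))
```

```text
42.85 [ 0.4763876  -0.34233106  0.10652012] 0.07472933657826972 0.03763479860129993 (array([ 4.5, -1.2, 71.5]), np.float64(-0.0))
```

arm_command(
  increments="0.2 4.2 -0.5 0 0;0.2 4.2 -0.5 25 0;0.2 4.2 -0.5 50 0;0.2 4.2 -0.5 70.5 0;0.2 4.2 -0.5 70.5 0",
)

```text
t: 43.35
tool_pos: [0.4723, -0.3354, 0.0305]
orientation: [-2.176, -2.259, 0.0]
force: [-0.4, -0.0, -0.3]
opening: 0.0743
gripper_force: 0.0
```

arm_command(
  increments="0.2 0 0 0 0;0.2 0 0 0 0;0.2 0 0 0 0;0.2 0 0 0 0",
)

```text
t: 43.75
tool_pos: [0.4749, -0.3376, 0.0345]
orientation: [2.178, 2.261, 0.0]
force: [-0.6, -0.2, -0.4]
opening: 0.0743
gripper_force: 0.0
```

Run:
```python
from h import *
s=robot.read_state();print(s["t"],s["tool_pos"],s["opening"],yaw(),inc([.4752,-.3381,.035],.038))
```

```text
43.75 [ 0.47485349 -0.33759184  0.03453813] 0.07432760790706452 0.03747311392589702 (array([-0.5,  0.3, -0.5]), np.float64(-0.001))
```

arm_command(
  increments="0.6 0 0 0 0;0.6 0 0 0 0;0.6 0 0 0 0;0.6 0 0 0 0;0.6 0 0 0 0",
  grip_force=35,
)

```text
t: 44.25
tool_pos: [0.4742, -0.3369, 0.0332]
orientation: [-2.179, -2.263, 0.0]
force: [0.1, -0.4, 0.4]
opening: 0.0497
gripper_force: 35.0
```

arm_command(
  increments="0.6 0 0 0 0;0.6 0 0 0 0;0.6 0 0 -30 0;0.6 0 0 -80 0;0.6 0 0 -130 0",
)

```text
t: 44.75
tool_pos: [0.4731, -0.3361, 0.1633]
orientation: [-2.177, -2.26, 0.0]
force: [0.4, -1.1, -0.7]
opening: 0.0497
gripper_force: 35.0
```

arm_command(
  increments="0.6 35 26 0 0;0.6 70 52 0 0;0.6 105 78 0 0;0.6 140 104 0 -0.05;0.6 175 130 0 -0.105",
)

```text
t: 45.25
tool_pos: [0.5981, -0.1557, 0.1631]
orientation: [-2.056, -2.376, 0.0]
force: [-0.0, -0.4, -0.7]
opening: 0.0499
gripper_force: 35.0
```

arm_command(
  increments="0.6 0 0 30 0;0.6 0 0 70 0;0.6 0 0 80 0;0.6 0 0 80 0;0.6 0 0 80 0",
)

```text
t: 45.75
tool_pos: [0.5981, -0.1578, 0.0847]
orientation: [2.058, 2.372, 0.001]
force: [-0.3, -0.3, 0.0]
opening: 0.05
gripper_force: 35.0
```

arm_command(
  increments="0.6 0 0 0 0;0.6 0 0 0 0;0.6 0 0 0 0",
)

```text
t: 46.05
tool_pos: [0.5983, -0.1577, 0.0847]
orientation: [2.057, 2.372, 0.001]
force: [-0.5, 0.6, -0.6]
opening: 0.0495
gripper_force: 35.0
```

Run:
```python
from h import *
s=robot.read_state();print(s["t"],s["tool_pos"],s["opening"],yaw(),inc([.5981,-.1574,.040],.1425),s["force"])
```

```text
46.05 [ 0.59828954 -0.15772759  0.08473823] 0.04949917436711067 0.142165721028196 (array([ 0.4, -0.2, 44.7]), np.float64(-0.0)) [-0.45625395  0.6194652  -0.61049381]
```

arm_command(
  increments="0.6 0.3 0.3 15 0;0.6 0.3 0.3 24 0;0.6 0.3 0.3 24 0;0.6 0.3 0.3 33 0;0.6 0.3 0.3 41 0",
)

```text
t: 46.55
tool_pos: [0.5977, -0.1569, 0.0415]
orientation: [-2.058, -2.374, 0.0]
force: [-0.6, -0.6, -0.1]
opening: 0.0495
gripper_force: 35.0
```

arm_command(
  increments="0.6 0 0 1.5 0;0.6 0 0 3 0;0.6 0 0 4 0;0.6 0 0 4 0",
)

```text
t: 46.95
tool_pos: [0.598, -0.157, 0.0393]
orientation: [2.057, 2.374, 0.0]
force: [-1.9, 1.2, 4.9]
opening: 0.0498
gripper_force: 35.0
```

Run:
```python
from h import *
s=robot.read_state();print(s["t"],s["tool_pos"],s["opening"],yaw(),inc([.5981,-.1574,.040],.1425),s["force"])
```

```text
46.95 [ 0.59796607 -0.15696711  0.03926069] 0.04983862447200025 0.14258874396654592 (array([-0.4,  0.1, -0.7]), np.float64(0.0)) [-1.87324931  1.1556588   4.88777367]
```

arm_command(
  increments="0.35 0 0 0 0;0.35 0 0 0 0;0.35 0 0 0 0;0.35 0 0 0 0",
)

```text
t: 47.35
tool_pos: [0.5977, -0.1569, 0.0382]
orientation: [-2.058, -2.374, 0.0]
force: [0.7, -0.4, 0.2]
opening: 0.0603
gripper_force: 0.0
```

arm_command(
  increments="0.35 0 0 -10 0;0.35 0 0 -40 0;0.35 0 0 -80 0;0.35 0 0 -120 0;0.35 0 0 -160 0",
)

```text
t: 47.85
tool_pos: [0.5976, -0.1568, 0.2006]
orientation: [2.057, 2.374, 0.0]
force: [0.2, -0.4, -0.4]
opening: 0.0602
gripper_force: 0.0
```

arm_command(
  increments="0.5 -34 40 0 0;0.5 -34 40 0 0;0.5 -34 40 0 0;0.5 -34 40 0 0;0.5 -34 40 0 0",
)

```text
t: 48.35
tool_pos: [0.6416, -0.1843, 0.1987]
orientation: [2.057, 2.374, 0.0]
force: [0.3, 0.1, 0.6]
opening: 0.046
gripper_force: 0.0
```

Run:
```python
from h import *
s=robot.read_state();print(s["t"],s["tool_pos"],yaw())
m=robot.camera_model("wrist");w=robot.read_camera("wrist");cv2.imwrite("pics/w14.png",w);np.save("pics/m14.npy",m,allow_pickle=True)
cv2.imwrite("pics/w14b.png",cv2.resize(w[:230,150:430],(730,600),interpolation=cv2.INTER_CUBIC))
```

```text
48.35 [ 0.64160672 -0.1843181   0.19869311] 0.14282230900201404
```

View pics/w14b.png

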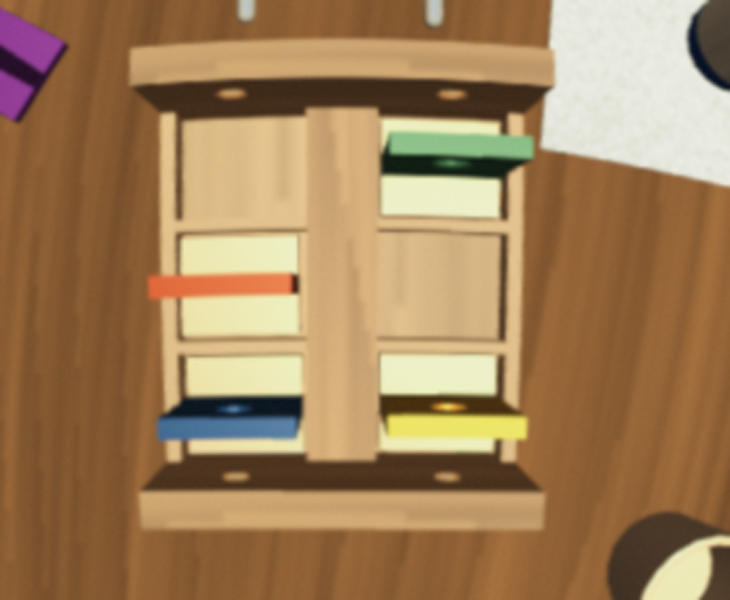

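arm_command(
  increments="0.55 45 -4 0 0;0.55 90 -8 0 0;0.55 135 -12 0 0;0.55 180 -16 0 0;0.55 200 -20 0 0",
)

```text
t: 48.9
tool_pos: [0.5926, 0.0141, 0.199]
orientation: [-2.054, -2.377, -0.002]
force: [0.2, -0.3, -0.4]
opening: 0.0417
gripper_force: 0.0
```

arm_command(
  increments="0.55 45 -4 0 0;0.55 90 -8 0 0;0.55 135 -12 0 0;0.55 145 -18 0 0;0.55 145 -18 0 0",
)

```text
t: 49.4
tool_pos: [0.5544, 0.1529, 0.1988]
orientation: [2.053, 2.377, 0.001]
force: [0.3, 0.5, 0.1]
opening: 0.0416
gripper_force: 0.0
```

arm_command(
  increments="0.55 0 0 0 0;0.55 0 0 0 0;0.55 0 0 0 0",
)

```text
t: 49.7
tool_pos: [0.556, 0.1498, 0.1982]
orientation: [2.06, 2.372, -0.0]
force: [0.8, 1.7, 0.0]
opening: 0.0419
gripper_force: 0.0
```

```bash
cat >> h.py <<'E'
def handles(z=.008,name=None):
    s=robot.read_state();m=robot.camera_model("wrist");w=robot.read_camera("wrist")
    if name: cv2.imwrite(f"pics/{name}.png",w);np.save(f"pics/{name}.npy",m,allow_pickle=True)
    k=cv2.inRange(cv2.cvtColor(w,cv2.COLOR_BGR2HSV),(0,180,80),(8,255,255))
    n,l,st,ce=cv2.connectedComponentsWithStats(k)
    for i in range(1,n):
        if st[i,4]>150:
            p=onplane("wrist",np.argwhere(l==i)[:,::-1],z,m)[:,:2];u=np.linalg.svd(p-p.mean(0),full_matrices=False)[2][0]
            c,sz,a=cv2.minAreaRect((p*1000).astype(np.float32))
            print("handle",st[i,4],ce[i].round(0),p.mean(0).round(4),np.round(c,1),np.round(sz,1),"ang",np.arctan2(-u[0]*np.sign(u[1]),abs(u[1])).round(4))
    print(s["t"],s["tool_pos"].round(4),round(yaw(),4),"F",s["force"].round(1))
E
python3 - <<'E'
from h import *
handles(name="w15"); print(inc([.5431,.2348,.03],.1425))
E
```

```text
handle 950 [278. 106.] [0.5432 0.2349] [543.2 234.5] [20.  56.1] ang 0.1402
handle 910 [351. 109.] [0.6243 0.2447] [624.5 244.3] [21.6 57.1] ang 0.1383
49.7 [0.556  0.1498 0.1982] 0.1406 F [0.8 1.7 0. ]
(array([ 85.9,  -0.9, 168.2]), np.float64(-0.002))
```

arm_command(
  increments="0.55 45 -1 0 -0.002;0.55 86 -1 0 -0.002;0.55 86 -1 45 -0.002;0.55 86 -1 90 -0.002;0.55 86 -1 135 -0.002",
)

```text
t: 50.25
tool_pos: [0.5429, 0.2361, 0.0621]
orientation: [2.055, 2.375, 0.002]
force: [1.0, -0.3, -0.5]
opening: 0.0421
gripper_force: 0.0
```

arm_command(
  increments="0.55 0 0 10 0;0.55 0 0 10 0;0.55 0 0 10 0;0.55 0 0 10 0",
)

```text
t: 50.65
tool_pos: [0.5448, 0.2368, 0.0566]
orientation: [2.054, 2.374, 0.007]
force: [0.5, -0.5, 0.0]
opening: 0.0416
gripper_force: 0.0
```

Run:
```python
from h import *
s=robot.read_state();print(s["t"],s["tool_pos"],s["opening"],yaw(),inc([.5432,.2347,-.002],.1402),s["force"])
```

```text
50.65 [0.54484083 0.23677903 0.05663915] 0.041609165081808286 0.1440626161684503 (array([-1.9, -2.2, 58.6]), np.float64(0.004)) [ 0.45649556 -0.53865218  0.04431443]
```

arm_command(
  increments="0.55 -2 -2 15 0.002;0.55 -2 -2 30 0.002;0.55 -2 -2 45 0.002;0.55 -2 -2 52 0.002;0.55 -2 -2 57 0.002",
)

```text
t: 51.15
tool_pos: [0.5395, 0.2336, -0.0056]
orientation: [-2.057, -2.373, 0.003]
force: [0.0, -0.8, -0.0]
opening: 0.0417
gripper_force: 0.0
```

arm_command(
  increments="0.55 0 0 0 0;0.55 0 0 0 0;0.55 0 0 0 0",
)

```text
t: 51.45
tool_pos: [0.5413, 0.2342, -0.0031]
orientation: [2.057, 2.374, 0.002]
force: [-1.3, -0.1, 0.7]
opening: 0.0418
gripper_force: 0.0
```

Run:
```python
from h import *
s=robot.read_state();print(s["t"],s["tool_pos"],s["opening"],yaw(),inc([.5432,.2347,-.002],.1402),s["force"])
```

```text
51.45 [ 0.54129093  0.23418061 -0.00306499] 0.0417814901095679 0.1425659122370658 (array([ 0.2,  2. , -1.1]), np.float64(0.002)) [-1.3437465  -0.11699877  0.65566374]
```

arm_command(
  increments="0.55 0 1.5 -0.5 0.002;0.55 0 1.5 -0.5 0.002;0.55 0 1.5 -0.5 0.002;1 0 1.5 -0.5 0.002;1 0 1.5 -0.5 0.002",
  grip_force=30,
)

```text
t: 51.95
tool_pos: [0.5421, 0.2342, -0.0033]
orientation: [2.06, 2.372, -0.0]
force: [0.0, -0.0, -0.8]
opening: 0.0301
gripper_force: 0.0
```

arm_command(
  increments="1 0 0 0 0;1 0 0 0 0;1 0 0 0 0;1 0 0 0 0",
  grip_force=50,
)

```text
t: 52.35
tool_pos: [0.5421, 0.2342, -0.0033]
orientation: [-2.06, -2.372, 0.0]
force: [-0.5, 1.0, -1.7]
opening: 0.0188
gripper_force: 50.0
```

arm_command(
  increments="1 0 0 0 0;1 0 0 0 0;1 0 0 0 0",
  grip_force=50,
)

```text
t: 52.65
tool_pos: [0.5422, 0.2342, -0.0033]
orientation: [2.06, 2.372, -0.0]
force: [1.1, 0.3, 0.2]
opening: 0.0194
gripper_force: 50.0
```

Run:
```python
from h import *
handles(); s=robot.read_state();print(s["opening"],s["gripper_force"])
```

```text
handle 3360 [279. 256.] [0.5419 0.237 ] [542.1 234.8] [20.5 57.8] ang 0.1449
handle 2368 [420. 251.] [0.6242 0.25  ] [624.1 245. ] [22.4 58. ] ang 0.2115
52.65 [ 0.5422  0.2342 -0.0033] 0.1405 F [1.1 0.3 0.2]
0.019069483789078714 49.998958110809326
```

arm_command(
  increments="1 0 0 -10 -0.002;1 0 0 -25 -0.002;1 0 0 -40 -0.002;1 0 0 -50 -0.002;1 0 0 -50 -0.002",
)

```text
t: 53.2
tool_pos: [0.5442, 0.2349, 0.05]
orientation: [2.056, 2.372, 0.007]
force: [-0.6, -0.4, -0.1]
opening: 0.019
gripper_force: 50.0
```

arm_command(
  increments="1 0 0 0 0;1 0 0 0 0;1 0 0 0 0;1 0 0 0 0",
)

```text
t: 53.6
tool_pos: [0.5416, 0.234, 0.046]
orientation: [-2.057, -2.373, 0.002]
force: [-1.0, -0.3, -0.4]
opening: 0.0189
gripper_force: 50.0
```

```bash
cat >> h.py <<'E'
def rel():
    s=robot.read_state();d=s["tool_pos"]-[.6316,-.1020,0];a=.1425
    print(s["t"],"carrier x' y' z mm",np.round([1e3*(d[0]*np.cos(a)+d[1]*np.sin(a)),1e3*(-d[0]*np.sin(a)+d[1]*np.cos(a)),1e3*d[2]],1),"yaw",round(yaw(),4),"F",s["force"].round(1),"T",s["wrist_torque"].round(2),"op",round(s["opening"],4))
E
python3 - <<'E'
from h import *
rel(); handles(z=.058)
E
```

```text
53.6 carrier x' y' z mm [-41.3 345.3  46. ] yaw 0.1425 F [-1.  -0.3 -0.4] T [-0.04  0.05  0.02] op 0.0189
handle 1967 [393. 228.] [0.602  0.2624] [602.  261.4] [16.9 44.1] ang 0.1381
handle 3269 [279. 256.] [0.5414 0.2368] [541.6 235.4] [20.5 56.7] ang 0.1472
53.6 [0.5416 0.234  0.046 ] 0.1425 F [-1.  -0.3 -0.4]
```

arm_command(
  increments="1 -8 0.3 -0.7 0;1 -16 0.3 -0.7 0;1 -24 0.3 -0.7 0;1 -24 0.3 -0.7 0;1 -24 0.3 -0.7 0",
)

```text
t: 54.15
tool_pos: [0.546, 0.21, 0.0475]
orientation: [-2.059, -2.373, -0.0]
force: [0.2, -0.3, -0.5]
opening: 0.0189
gripper_force: 50.0
```

arm_command(
  increments="1 -3 0 0 0;1 -6 0 0 0;1 -9 0 0 0;1 -12 0 0 0;1 -16 0 0 0",
)

```text
t: 54.65
tool_pos: [0.5481, 0.1944, 0.0474]
orientation: [-2.057, -2.374, 0.0]
force: [0.5, -0.1, 0.3]
opening: 0.019
gripper_force: 50.0
```

Run:
```python
from h import *
rel(); t=robot.read_camera("top");rel()
s=robot.read_camera("scene");cv2.imwrite("pics/s16.png",s)
```

```text
54.65 carrier x' y' z mm [-40.5 305.3  47.4] yaw 0.1427 F [ 0.5 -0.1  0.3] T [-0.05  0.07 -0.04] op 0.019
54.7 carrier x' y' z mm [-40.5 304.7  47.4] yaw 0.1424 F [ 0.1 -1.  -0.5] T [0.01 0.08 0.02] op 0.0189
```

arm_command(
  increments="1 -15 -0.4 0.5 0;1 -30 -0.4 0.5 0;1 -45 -0.4 0.5 0;1 -60 -0.4 0.5 0;1 -70 -0.4 0.5 0",
)

```text
t: 55.25
tool_pos: [0.558, 0.1233, 0.047]
orientation: [2.059, 2.372, -0.0]
force: [0.4, -0.4, -0.4]
opening: 0.0188
gripper_force: 50.0
```

Run:
```python
from h import *
rel()
```

```text
55.25 carrier x' y' z mm [-40.9 233.5  47. ] yaw 0.1412 F [ 0.4 -0.4 -0.4] T [ 0.02 -0.   -0.01] op 0.0188
```

arm_command(
  increments="1 -12 0 0 0;1 -24 0 0 0;1 -36 0 0 0;1 -48 0 0 0;1 -60 0 0 0",
)

```text
t: 55.75
tool_pos: [0.5663, 0.065, 0.0469]
orientation: [2.058, 2.374, -0.0]
force: [-0.3, 0.2, -0.4]
opening: 0.0189
gripper_force: 50.0
```

Run:
```python
from h import *
rel()
```

```text
55.75 carrier x' y' z mm [-40.9 174.5  46.9] yaw 0.1426 F [-0.3  0.2 -0.4] T [-0.03  0.07  0.02] op 0.0189
```

arm_command(
  increments="1 -8 0 0 0;1 -16 0 0 0;1 -24 0 0 0;1 -32 0 0 0;1 -42 0 0 0",
)

```text
t: 56.25
tool_pos: [0.5722, 0.0239, 0.0469]
orientation: [-2.057, -2.374, -0.0]
force: [-0.2, 0.2, -0.6]
opening: 0.0192
gripper_force: 50.0
```

Run:
```python
from h import *
rel()
```

```text
56.25 carrier x' y' z mm [-40.9 133.1  46.9] yaw 0.143 F [-0.2  0.2 -0.6] T [-0.04  0.03  0.05] op 0.0192
```

arm_command(
  increments="1 -5 0 0 0;1 -10 0 0 0;1 -14 0 0 0;1 -16 0 0 0;1 -17 0 0 0",
)

```text
t: 56.75
tool_pos: [0.5746, 0.0074, 0.0469]
orientation: [-2.058, -2.374, -0.0]
force: [0.4, 0.7, -0.9]
opening: 0.0186
gripper_force: 50.0
```

Run:
```python
from h import *
rel();handles(z=.058)
```

```text
56.75 carrier x' y' z mm [-40.9 116.4  46.9] yaw 0.1424 F [ 0.4  0.7 -0.9] T [-0.05  0.08  0.  ] op 0.0186
handle 3372 [279. 256.] [0.5744 0.01  ] [574.7   8. ] [20.7 57.8] ang 0.1454
56.75 [0.5746 0.0074 0.0469] 0.1425 F [ 0.4  0.7 -0.9]
```

arm_command(
  increments="1 -1 0 0.7 0;1 -1 0 1.4 0;1 -1 0 1.4 0;0.8 -1 0 1.4 0;0.65 -1 0 1.4 0",
)

```text
t: 57.3
tool_pos: [0.5747, 0.0066, 0.0456]
orientation: [2.057, 2.374, 0.0]
force: [0.4, -0.1, 0.6]
opening: 0.0233
gripper_force: 0.0
```

arm_command(
  increments="0.6 0 0 0 0;0.6 0 0 0 0;0.6 0 0 0 0;0.6 0 0 -5 0;0.6 0 0 -20 0",
)

```text
t: 57.8
tool_pos: [0.5733, 0.0066, 0.0646]
orientation: [-2.056, -2.372, 0.003]
force: [0.3, 0.3, -0.5]
opening: 0.0373
gripper_force: 0.0
```

arm_command(
  increments="0.55 0 0 -40 0;0.55 0 0 -80 0;0.55 0 0 -120 0;0.55 0 0 -130 0;0.55 0 0 -130 0",
)

```text
t: 58.3
tool_pos: [0.5767, 0.0063, 0.1997]
orientation: [2.054, 2.37, 0.006]
force: [0.5, 0.3, -0.0]
opening: 0.042
gripper_force: 0.0
```

arm_command(
  increments="0.55 30 0 0 0;0.55 70 11 0 0;0.55 110 22 0 0;0.55 150 44 0 0;0.55 152 83 0 0",
)

```text
t: 58.8
tool_pos: [0.633, 0.1738, 0.194]
orientation: [-2.05, -2.376, 0.002]
force: [0.7, -0.0, 1.1]
opening: 0.0415
gripper_force: 0.0
```

arm_command(
  increments="0.55 0 0 0 0;0.55 0 0 0 0;0.55 0 0 0 0;0.55 0 0 0 0",
)

```text
t: 59.2
tool_pos: [0.6347, 0.1681, 0.196]
orientation: [2.058, 2.373, 0.0]
force: [-0.2, -1.0, 0.3]
opening: 0.0419
gripper_force: 0.0
```

Run:
```python
from h import *
handles(name="w17"); handles(z=.0565); rel(); print(inc([.6245,.2445,.05],.1425))
```

```text
handle 959 [279. 114.] [0.6245 0.2446] [624.8 244.2] [20.8 55.8] ang 0.112
59.2 [0.6347 0.1681 0.196 ] 0.1417 F [-0.2 -1.   0.3]
handle 957 [279. 114.] [0.6244 0.2453] [624.8 245. ] [18.  48.4] ang 0.135
59.25 [0.6349 0.1681 0.1963] 0.1418 F [-0.3  0.7 -0.4]
59.3 carrier x' y' z mm [ 41.8 267.  196.4] yaw 0.1418 F [0.5 0.7 0.9] T [-0.05  0.07 -0.  ] op 0.0419
(array([ 77. ,   0.2, 146.4]), np.float64(-0.001))
```

arm_command(
  increments="0.55 40 0 0 0;0.55 77 0 0 0;0.55 77 0 45 0;0.55 77 0 90 0;0.55 77 0 135 0",
)

```text
t: 59.8
tool_pos: [0.6246, 0.2453, 0.0605]
orientation: [2.056, 2.373, 0.003]
force: [0.3, -0.3, -0.0]
opening: 0.0419
gripper_force: 0.0
```

arm_command(
  increments="0.55 0 0 10 0;0.55 0 0 10 0;0.55 0 0 10 0;0.55 0 0 10 0;0.55 0 0 10 0",
)

```text
t: 60.3
tool_pos: [0.6264, 0.2455, 0.0537]
orientation: [2.056, 2.372, 0.006]
force: [-0.5, -0.7, -0.8]
opening: 0.0419
gripper_force: 0.0
```

Run:
```python
from h import *
s=robot.read_state();print(s["t"],s["tool_pos"],s["opening"],yaw(),inc([.6245,.2445,-.002],.14),s["force"])
```

```text
60.3 [0.62635335 0.24545219 0.05369044] 0.04194304253645832 0.14233383875727687 (array([-0.7, -2.2, 55.7]), np.float64(0.002)) [-0.45866225 -0.72842948 -0.84921498]
```

arm_command(
  increments="0.55 -1 -1 15 0.002;0.55 -1 -1 30 0.002;0.55 -1 -1 45 0.002;0.55 -1 -1 51 0.002;0.55 -1 -1 55 0.002",
)

```text
t: 60.8
tool_pos: [0.6221, 0.2434, -0.0066]
orientation: [-2.059, -2.371, 0.004]
force: [-9.5, -2.2, 20.0]
opening: 0.042
gripper_force: 10.9
```

arm_command(
  increments="0.55 0 0 0 0;0.55 0 0 0 0;0.55 0 0 0 0;0.55 0 0 0 0",
)

```text
t: 61.2
tool_pos: [0.624, 0.244, -0.0039]
orientation: [2.06, 2.372, 0.001]
force: [0.0, -0.2, 0.4]
opening: 0.042
gripper_force: 0.0
```

Run:
```python
from h import *
s=robot.read_state();print(s["t"],s["tool_pos"],s["opening"],yaw(),inc([.6245,.2445,-.002],.14),s["force"])
```

```text
61.2 [ 0.62396319  0.24396376 -0.00394403] 0.04201217435420831 0.1405117572950753 (array([ 0.5,  0.6, -1.9]), np.float64(0.001)) [ 0.04536212 -0.21764561  0.42193716]
```

arm_command(
  increments="0.55 0.5 0.5 -1 0;0.55 0.5 0.5 -1 0;1 0.5 0.5 -1 0;1 0.5 0.5 -1 0;1 0.5 0.5 -1 0",
  grip_force=30,
)

```text
t: 61.7
tool_pos: [0.6239, 0.2443, -0.0035]
orientation: [-2.06, -2.372, 0.0]
force: [0.5, -0.2, -1.4]
opening: 0.0223
gripper_force: 0.0
```

arm_command(
  increments="1 0 0 0 0;1 0 0 0 0;1 0 0 0 0;1 0 0 0 0;1 0 0 0 0",
  grip_force=50,
)

```text
t: 62.2
tool_pos: [0.6239, 0.2444, -0.0035]
orientation: [2.06, 2.372, -0.0]
force: [0.3, 0.8, -0.1]
opening: 0.0187
gripper_force: 50.0
```

Run:
```python
from h import *
rel();handles()
```

```text
62.2 carrier x' y' z mm [ 41.6 343.9  -3.5] yaw 0.1405 F [ 0.3  0.8 -0.1] T [-0.07  0.08  0.  ] op 0.0187
handle 3301 [279. 257.] [0.6239 0.2463] [624.1 244.5] [20.5 57.8] ang 0.1351
62.2 [ 0.6239  0.2444 -0.0035] 0.1406 F [ 0.3  0.8 -0.1]
```

arm_command(
  increments="1 0 -0.6 -10 -0.002;1 0 -0.6 -25 -0.002;1 0 -0.6 -40 -0.002;1 0 -0.6 -50 -0.002;1 0 -0.6 -50 -0.002",
)

```text
t: 62.75
tool_pos: [0.6255, 0.245, 0.0502]
orientation: [2.056, 2.372, 0.007]
force: [0.4, 0.5, 0.4]
opening: 0.0185
gripper_force: 50.0
```

arm_command(
  increments="1 0 0 0 0;1 0 0 0 0;1 0 0 0 0;1 0 0 0 0;1 0 0 0 0",
)

```text
t: 63.25
tool_pos: [0.623, 0.2442, 0.046]
orientation: [-2.057, -2.374, 0.001]
force: [0.2, 0.5, -0.4]
opening: 0.0189
gripper_force: 50.0
```

Run:
```python
from h import *
rel()
```

```text
63.25 carrier x' y' z mm [ 40.7 344.   46. ] yaw 0.1425 F [ 0.2  0.5 -0.4] T [-0.01  0.01  0.02] op 0.0189
```

arm_command(
  increments="1 -8 0.5 -0.3 0;1 -16 0.5 -0.3 0;1 -22 0.5 -0.3 0;1 -22 0.5 -0.3 0;1 -22 0.5 -0.3 0",
)

```text
t: 63.75
tool_pos: [0.6271, 0.2222, 0.0469]
orientation: [-2.059, -2.373, -0.0]
force: [-0.5, 0.4, -0.9]
opening: 0.0192
gripper_force: 50.0
```

Run:
```python
from h import *
rel()
```

```text
63.75 carrier x' y' z mm [ 41.6 321.6  46.9] yaw 0.1417 F [-0.5  0.4 -0.9] T [-0.06  0.1  -0.01] op 0.0192
```

arm_command(
  increments="1 -3 0 0 0;1 -6 0 0 0;1 -9 0 0 0;1 -12 0 0 0;1 -16 0 0 0",
)

```text
t: 64.25
tool_pos: [0.6293, 0.2066, 0.0469]
orientation: [-2.057, -2.374, -0.0]
force: [0.1, 0.4, -1.2]
opening: 0.0185
gripper_force: 50.0
```

Run:
```python
from h import *
rel()
```

```text
64.25 carrier x' y' z mm [ 41.5 305.8  46.9] yaw 0.1427 F [ 0.1  0.4 -1.2] T [-0.06 -0.    0.05] op 0.0185
```

arm_command(
  increments="1 -8 -0.3 0.3 0;1 -16 -0.3 0.3 0;1 -24 -0.3 0.3 0;1 -34 -0.3 0.3 0;1 -45 -0.3 0.3 0",
)

```text
t: 64.75
tool_pos: [0.6355, 0.1613, 0.0466]
orientation: [2.058, 2.374, 0.0]
force: [0.3, 0.2, -0.1]
opening: 0.0189
gripper_force: 50.0
```

Run:
```python
from h import *
rel()
```

```text
64.75 carrier x' y' z mm [ 41.2 260.   46.6] yaw 0.1425 F [ 0.3  0.2 -0.1] T [-0.04 -0.   -0.05] op 0.0189
```

arm_command(
  increments="1 -16 0 0 0;1 -32 0 0 0;1 -48 0 0 0;1 -60 0 0 0;1 -70 0 0 0",
)

```text
t: 65.25
tool_pos: [0.6454, 0.0914, 0.0465]
orientation: [-2.059, -2.373, 0.0]
force: [-0.1, -0.1, -0.6]
opening: 0.0188
gripper_force: 50.0
```

Run:
```python
from h import *
rel()
```

```text
65.25 carrier x' y' z mm [ 41.2 189.4  46.5] yaw 0.1415 F [-0.1 -0.1 -0.6] T [-0.05  0.02 -0.04] op 0.0188
```

arm_command(
  increments="1 -8 0 0 0;1 -16 0 0 0;1 -24 0 0 0;1 -32 0 0 0;1 -40 0 0 0",
)

```text
t: 65.75
tool_pos: [0.651, 0.0529, 0.0465]
orientation: [-2.057, -2.374, 0.0]
force: [-0.4, 0.9, -0.1]
opening: 0.0189
gripper_force: 50.0
```

Run:
```python
from h import *
rel()
```

```text
65.75 carrier x' y' z mm [ 41.2 150.6  46.5] yaw 0.1429 F [-0.4  0.9 -0.1] T [-0.04  0.12 -0.02] op 0.0189
```

arm_command(
  increments="1 -10 0 0 0;1 -20 0 0 0;1 -28 0 0 0;1 -33 0 0 0;1 -35 0 0 0",
)

```text
t: 66.25
tool_pos: [0.656, 0.0182, 0.0465]
orientation: [-2.058, -2.373, -0.0]
force: [-0.4, 4.5, 0.8]
opening: 0.0189
gripper_force: 50.0
```

arm_command(
  increments="1 0 0 0.7 0;1 0 0 1.4 0;1 0 0 1.4 0",
)

```text
t: 66.55
tool_pos: [0.6559, 0.0189, 0.045]
orientation: [2.057, 2.374, -0.0]
force: [-0.2, 0.4, -0.2]
opening: 0.0188
gripper_force: 50.0
```

Run:
```python
from h import *
rel();handles(z=.0565)
```

```text
66.55 carrier x' y' z mm [ 41.2 116.2  45. ] yaw 0.1429 F [-0.2  0.4 -0.2] T [-0.08  0.02  0.01] op 0.0188
handle 2400 [139. 250.] [0.5741 0.0116] [575.    7.1] [21.5 56.6] ang 0.0707
handle 3297 [279. 258.] [0.6559 0.0206] [656.  19.] [20.7 57.8] ang 0.1422
66.55 [0.6559 0.0189 0.045 ] 0.1429 F [-0.2  0.4 -0.2]
```

arm_command(
  increments="0.8 0 0 0 0;0.6 0 0 0 0;0.6 0 0 0 0;0.6 0 0 0 0;0.6 0 0 0 0",
)

```text
t: 67.1
tool_pos: [0.6559, 0.0186, 0.0452]
orientation: [2.058, 2.374, 0.0]
force: [-0.5, 0.9, -0.7]
opening: 0.0369
gripper_force: 0.0
```

arm_command(
  increments="0.6 0 0 -5 0;0.6 0 0 -30 0;0.6 0 0 -80 0;0.6 0 0 -120 0;0.6 0 0 -155 0",
)

```text
t: 67.6
tool_pos: [0.6564, 0.0186, 0.2035]
orientation: [2.056, 2.372, 0.002]
force: [0.3, 0.6, -0.0]
opening: 0.0375
gripper_force: 0.0
```

arm_command(
  increments="0.6 -45 -8 0 0;0.6 -90 -17 0 0;0.6 -130 -26 0 0;0.6 -165 -34 0 0;0.6 -185 -42 0 0",
)

```text
t: 68.1
tool_pos: [0.6402, -0.1735, 0.2006]
orientation: [2.06, 2.371, -0.001]
force: [-0.4, 0.2, -0.1]
opening: 0.0375
gripper_force: 0.0
```

arm_command(
  increments="0.6 0 0 0 0;0.6 0 0 0 0;0.6 0 0 0 0;0.6 0 0 0 0",
)

```text
t: 68.5
tool_pos: [0.6409, -0.1691, 0.2003]
orientation: [-2.056, -2.376, -0.0]
force: [0.8, 0.7, 0.1]
opening: 0.0373
gripper_force: 0.0
```

Run:
```python
from h import *
rel();handles(z=.0565,name="w18")
w=cv2.imread("pics/w18.png");s=robot.read_camera("scene")
cv2.imwrite("pics/w18b.png",np.hstack([cv2.resize(w[:250,160:400],(400,417)),cv2.resize(s[140:300,180:334],(400,417))]))
```

```text
68.5 carrier x' y' z mm [ -0.3 -67.7 200.3] yaw 0.1441 F [0.8 0.7 0.1] T [-0.1   0.04  0.03] op 0.0373
handle 680 [237.  15.] [0.5756 0.0012] [575.8   1.3] [20.6 33.9] ang 0.1404
handle 672 [322.  15.] [0.6567 0.013 ] [656.3  13.2] [20.6 33.8] ang 0.1331
68.5 [ 0.6409 -0.1691  0.2003] 0.1441 F [0.8 0.7 0.1]
```

View pics/w18b.png

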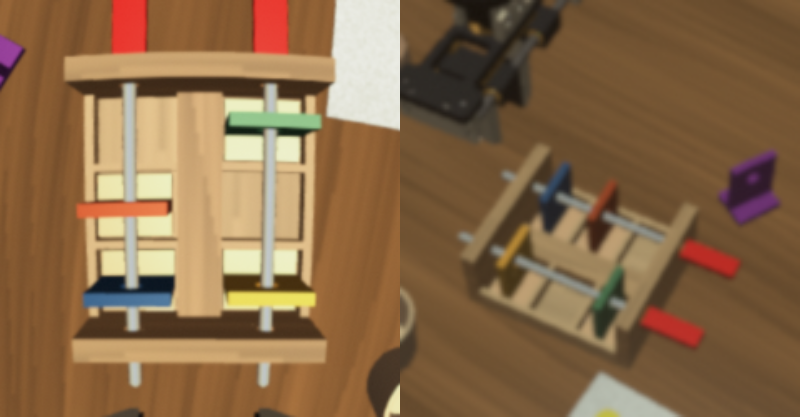

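The picture shows both rods through both eyelets and all four tiles: crop rods at columns 130 and 268, tips about row 380. The handles are against the cheek, and the purple piece is untouched. I am handing in.

```bash
python3 -c "
from plant import robot
print(robot.close_job())"
```

```text
the job is handed in; nothing more can be done
None
```

The job is handed in, though no verdict came back: the last camera view showed all four tiles present (blue, green, rust, yellow) upright in their own pockets, and both rods back through both eyelets and the tiles with their handles against the cheek.

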